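Swap the spent electrode in the ozone cell and open the gas

ROBOT

A 7-joint arm with a two-finger parallel gripper is mounted at the origin on the work surface. World frame = base frame: x ahead of the robot, y to its left, z up, the work surface at z = 0. Lengths are in m, angles in rad, forces in N, time in s.
With the tool pointing down it reaches from about 0.425 to 0.825 m from the base axis. Payload 3.6 kg.
Tool frame: the origin (TCP) lies at the very end of the fingers, on their centre line; the grasp point (between the pads) lies 19 mm behind it; z points along the fingers, y is the line along which they close (so a half turn about z gives the same grasp; the last joint's range is limited). The gripper opens to 85 mm and grips with 20 to 120 N. Pads are 22 mm wide; open, the fingers measure 114 mm over their backs; the gripper's body (76 mm by 85 mm) begins 54 mm behind the grasp point. The pads swing forward as they close: fully open they stand 13 mm farther back than shut.
Start: joints at [-1.183, 0.615, -0.013, 1.423, 0.008, 1.103, -0.04], TCP at [0.262, 0.595, 0.231] pointing down, gripper open.
Joint ranges: [-3.12, 3.12], [-0.3, 2.06], [-1.34, 1.32], [0.26, 2.42], [-1.36, 4.5], [0.01, 1.98], [-2.84, 2.84]. Speed limits (rad/s): [2.79, 2.79, 3.14, 3.14, 3.14, 3.14, 3.14].

INTERFACE

Orientations are given as [roll, pitch, yaw] about the fixed x, y, z axes, in that order (R = Rz(yaw) Ry(pitch) Rx(roll)).
In Python, from bench import bot gives the robot as it stands.
- The arm moves only by the tool drive_tool, never from a script. Its argument "plan" is a list of rows, each an object of numbers: "fingers": the opening, from -1 (shut) to 1 (fully open); "dx", "dy", "dz": the shift along the tool's x, y, z in units of 30 mm (1.0 is 30 mm); "wx", "wy", "wz": the turn, a rotation vector about the tool's x, y, z in units of 6 degrees (1.0 is 6 degrees). A call has exactly 5 rows; each row is the pose to reach, as a shift and turn from the pose commanded when the call began, along the tool's axes at that moment; what a row does not reach only later rows make up. A row lasts 1/12 s, in which the tool goes at most 41.7 mm and 7.16 degrees, less where a joint would pass 70% of its speed; a pose out of reach is approached as far as the arm can. A call with a gripper value outside its range is refused whole. The fingers move at their own pace and stop on an object; "grip_force" is the grip in N (left out, the last holds). Time passes only in rows, so rows that repeat a pose let the fingers close, or fill a call up. It gives the time, the measured TCP pose, the force, the opening and the grip force at its end, in the units of the state.
- bot.get_state(): the state, without advancing time (a new reading comes with each control period).
- bot.get_image(name): name is "scene" or "top" or "wrist"; returns a dict with "pixels" (400x640x3 uint8, red, green, blue), "camera_matrix" (3x3 intrinsics, pixels), "position" and "rotation" of the camera in the world. Camera axes: x right, y up, looking along -z (the intrinsics and any distortion apply to the point x, -y, -z); pixel columns grow to the right and rows downward; lengths in m; the calibration is good to about 2 mm. A picture is of the moment at which its call begins. There is no depth.
- bot.job_done(): hands the job in; it is judged then, once.
The state is a dict: "clock": time; "joint_positions": joint angles; "joint_vel": joint speeds; "tau": joint torques, N m; "eef_pos": TCP position; "tool_rot": TCP orientation; "contact_force": force on the tool from outside, world axes, zero at the start; "wrist_torque": the same for the moment, N m; "width": finger opening in m; "gripper_force": force on a finger pad.
Only numpy, scipy, OpenCV 4.12 (cv2) and the standard library are available. Lean on these libraries where they do the work, as an engineer would, in place of code of your own. Each camera call takes 0.05 s, during which the arm holds its last target. There are 200 camera calls.

TASK

Pull the spent, red-capped electrode out of whichever sloping port holds it and stand it in the steel scrap cup, then take the fresh yellow-capped electrode from the rack and push its rod through the emptied port until its cap sits fully home on the flange. Only when it is home and released, push the gas lever over to ON. Leave the green-capped electrode, the black-capped plug, the screwdriver, jar, tape ring and circuit board where they are.

Things in the scene. Friction and masses are not known exactly. Their poses are not given: they have to be found in the camera images.
- spent: spent electrode, RED cap, 0.15 kg; steel rod 14 mm in diameter with a pointed (chamfered) tip, under a round plastic grip cap 28 mm in diameter and 50 mm long. Origin on the rod's axis at the shoulder where rod meets cap (the cap's underside); z runs along the rod from tip towards cap: tip at z = -80 mm, cap top at z = +50 mm. At the start it sits in one of the two ports, shoulder on the flange.
- spent_tip (a point): tip of the spent electrode, 80 mm below its shoulder
- fresh: fresh electrode, YELLOW cap, otherwise the same as the spent one (tip at z = -80 mm, cap top at z = +50 mm, 0.15 kg). At the start it hangs upright in one of the two rack holes, shoulder on the rack's top 105 mm above the table.
- service: good electrode in service, GREEN cap, same size as the others, in the other port: leave it there
- plug: blanking plug, BLACK cap, same cap but rod only 60 mm, upright in the other rack hole: leave it there
- stand: fixed teal stand, base 120 x 230 x 12 mm, carrying an aluminium flange plate 70 x 212 x 25 mm that slopes 35 degrees: its upper face looks up and towards the stand's -x side. Origin under the base's centre; +y along the row of ports. Nothing stands under the plate where the rods come through.
- port_a (a point): mouth of the port at the stand's +y side: centre of the hole on the flange's upper face, about 120 mm above the table. Through hole 16.5 mm in diameter, 25 mm deep, slightly chamfered; its z axis is the hole's axis pointing up out of the mouth, tilted 35 degrees from vertical; y along the row of ports. The two ports are 120 mm apart.
- port_b (a point): mouth of the port at the stand's -y side, same form and axes as port_a
- rack: fixed grey rack, 70 x 170 mm, top 105 mm above the table, with two upright 17 mm holes 38 mm to either side of its middle along its y. Origin under its centre.
- scrap: open steel scrap cup, fixed to the bench, 85 mm tall, 96 mm across its rim and 77 mm at its foot, wall 4 mm, inner floor 5 mm above the table. Origin at the centre of its underside.
- valve_base: fixed block of the gas valve, 70 x 50 x 25 mm, origin under its centre. The lever's pivot lies 22 mm above the origin along the block's y; +x is the way to push the lever to ON.
- valve (a joint): gas lever, a 10 mm steel bar 80 mm long with a blue ball 26 mm in diameter on its end: 0 = OFF, leaning 0.5 rad to the block's -x; 1.0 rad = ON, leaning 0.5 rad to its +x; stays where it is left, pushed with about 1 N
- valve_tip (a point): centre of the blue ball on the lever
- screwdriver: bystander: red-handled screwdriver 200 mm long, lying; origin at its underside's centre
- jar: bystander: closed clear glass jar, 60 mm diameter, 75 mm tall, standing; origin at its underside's centre
- tape: bystander: flat yellow ring (tape core), 84 mm outside diameter, 20 mm high; origin at its underside's centre
- board: bystander: green circuit board 100 x 70 mm, parts up to 25 mm high; origin at its underside's centre

How it is judged:
On the way, in this order (a step that is already met when the one before it is completed fails the run):
1. the spent electrode is drawn right out, its shoulder more than 100 mm from both ports, with the gas lever still OFF (below 0.4 rad) (distance between spent and port_a above 0.1 m and distance between spent and port_b above 0.1 m and value of joint valve below 0.4 rad), for 0.1 s.
2. the spent electrode rests tip down in the scrap cup, tip below 40 mm and within 45 mm of the cup's axis, let go, with the gas lever still OFF (below 0.4 rad) (horizontal distance between spent_tip and scrap below 0.045 m and height (world z) of spent_tip between 0 and 0.04 m and linear speed of spent below 0.05 m/s and contact force between spent and the fingers below 0.2 N and value of joint valve below 0.4 rad), for 0.2 s.
3. the fresh electrode is fully home in the emptied port (shoulder within 4 mm of the mouth's centre, axes within 4 degrees) and let go, with the gas lever still OFF (below 0.4 rad) (((distance between fresh and port_a below 0.004 m and angle between the z axis of fresh and the z axis of port_a, either way round below 0.07 rad) or (distance between fresh and port_b below 0.004 m and angle between the z axis of fresh and the z axis of port_b, either way round below 0.07 rad)) and contact force between fresh and the fingers below 0.2 N and value of joint valve below 0.4 rad), for 0.2 s.
4. the gas lever is pushed over to ON (beyond 0.85 rad) (value of joint valve above 0.85 rad), for 0.1 s.
At the end, for the whole second after the job is handed in: Fresh electrode fully home in the spent one's port, at rest (shoulder within 4 mm of the mouth's centre, axes within 4 degrees); spent one tip down in the cup (tip below 40 mm, within 45 mm of its axis); green one and black plug within 10 mm of their starts; lever ON (beyond 0.85 rad) (((distance between fresh and port_a below 0.004 m and angle between the z axis of fresh and the z axis of port_a, either way round below 0.07 rad) or (distance between fresh and port_b below 0.004 m and angle between the z axis of fresh and the z axis of port_b, either way round below 0.07 rad)) and linear speed of fresh below 0.03 m/s and horizontal distance between spent_tip and scrap below 0.045 m and height (world z) of spent_tip between 0 and 0.04 m and linear speed of spent below 0.05 m/s and distance of each of service, plug from where it was at the start of the episode below 0.01 m and value of joint valve above 0.85 rad); the robot touches nothing.
It fails at once if the green-capped electrode in service is shifted by more than 10 mm (distance of service from where it was at the start of the episode above 0.01 m).
It fails at once if the black-capped plug is shifted by more than 10 mm (distance of plug from where it was at the start of the episode above 0.01 m).
It fails at once if a bystander (screwdriver, jar, tape ring, circuit board) is shifted by more than 40 mm (distance of any of screwdriver, jar, tape, board from where it was at the start of the episode above 0.04 m).
It fails at once if the gas lever is moved past 0.4 rad while the fresh electrode is still away from both ports (more than 15 mm) (value of joint valve above 0.4 rad and distance between fresh and port_a above 0.015 m and distance between fresh and port_b above 0.015 m).
It also fails if it takes over 72 s, if anything falls off the work surface, if the arm or the gripper's body presses on something with over 40 N, if the wrist force passes 120 N, or if a joint passes its speed limit or range.

## Working session

There is one attempt and no reset: what is moved stays moved. The work goes in short steps, Python scripts to look and compute and a tool call to move; the robot and the scene stay as the last step left them, time stands still between calls to the robot, and variables do not carry over. Pictures are saved under pics/ and viewed, at most 10 in all, crops included, and the job is handed in when it is done.

Besides the shell and the picture viewer there is one more tool, called after ">>>" by a JSON object that holds its "name" and its "arguments", one argument or row to a line. drive_tool: Moves the arm, as the interface text tells. Its arguments: {"type":"object","properties":{"plan":{"type":"array"},"grip_force":{"type":"number"}},"required":["plan"]}

```bash
ls; mkdir -p pics; python3 - <<'E'
from bench import bot
import cv2,pickle
d={}
for n in("scene","top","wrist"):
    i=bot.get_image(n);d[n]=i;cv2.imwrite(f"pics/{n}0.png",i["pixels"][...,::-1]);print(n,i["camera_matrix"].tolist(),i["position"],i["rotation"],[k for k in i])
pickle.dump(d,open("im0.pkl","wb"))
print(bot.get_state())
E
```

```text
pics
scene [[427.31193193602536, 0.0, 326.0142715596869], [0.0, 427.31193193602536, 198.17066794250337], [0.0, 0.0, 1.0]] [1.18579585 0.2631272  0.84374346] [7.50655192e-01 1.66588290e-03 1.98493536e+00] ['pixels', 'camera_matrix', 'position', 'rotation']
top [[433.9793385233212, 0.0, 320.02952855557265], [0.0, 433.9793385233212, 201.11101179114584], [0.0, 0.0, 1.0]] [ 0.39899409 -0.01410142  1.36815653] [ 0.1196159   0.00759056 -1.57737526] ['pixels', 'camera_matrix', 'position', 'rotation']
wrist [[330.94924006974975, 0.0, 321.95297665015477], [0.0, 330.94924006974975, 194.57863076560238], [0.0, 0.0, 1.0]] [0.18857975 0.62760219 0.37366448] [-0.32052301  0.00253885  1.15611088] ['pixels', 'camera_matrix', 'position', 'rotation']
{'clock': 0.15, 'joint_positions': array([-1.18248233,  0.61571494, -0.01262334,  1.42449987,  0.00810589,
        1.10336334, -0.04042373]), 'joint_vel': array([ 0.00026691, -0.00413405, -0.00079011, -0.00276313, -0.00040964,
        0.00078738,  0.00180187]), 'tau': array([ 7.85616576e-04, -4.69658196e+01,  2.59435326e-01, -1.71252823e+01,
        1.00073035e-02,  7.08551612e-03,  3.88132023e-06]), 'eef_pos': array([0.26172114, 0.59437016, 0.23040288]), 'tool_rot': array([-3.13965731e+00,  1.71035472e-05,  2.72682692e+00]), 'contact_force': array([-0.15499304,  0.1557591 ,  0.54698395]), 'wrist_torque': array([-0.00474429, -0.02713212,  0.005301  ]), 'gripper_force': 0.0, 'width': 0.0854664601537647}
```

View pics/scene0.png

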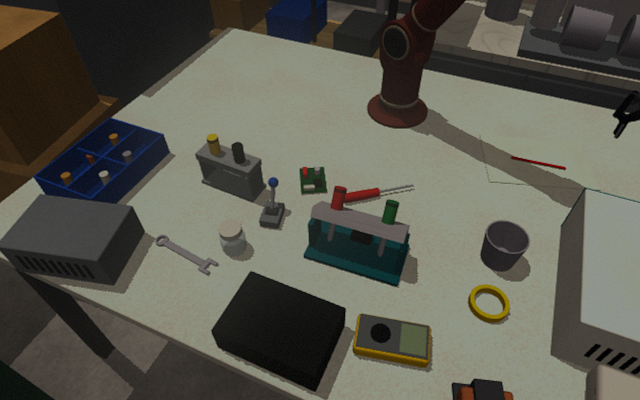

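View pics/top0.png

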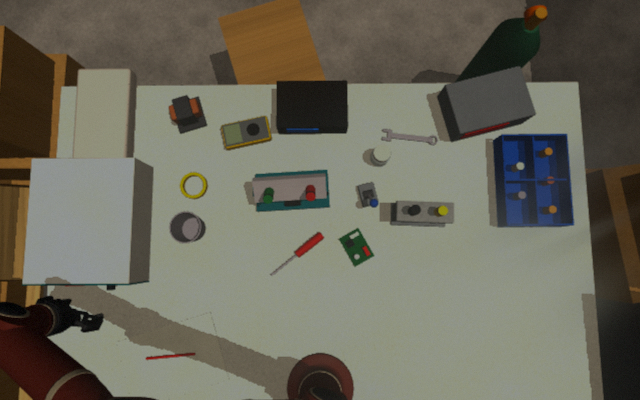

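```bash
cat > h.py <<'E'
import numpy as np,cv2
from scipy.spatial.transform import Rotation as R
def ray(im,u,v):
    K=im["camera_matrix"];d=np.array([(u-K[0,2])/K[0,0],-(v-K[1,2])/K[1,1],-1.])
    d=R.from_euler('xyz',im["rotation"]).apply(d);return np.array(im["position"]),d/np.linalg.norm(d)
def tri(*rs):
    A=sum(np.eye(3)-np.outer(d,d) for p,d in rs);b=sum((np.eye(3)-np.outer(d,d))@p for p,d in rs)
    x=np.linalg.solve(A,b);return x,max(np.linalg.norm(np.cross(x-p,d)) for p,d in rs)
def plane(im,u,v,z):
    p,d=ray(im,u,v);return p+d*(z-p[2])/d[2]
def proj(im,P):
    q=R.from_euler('xyz',im["rotation"]).inv().apply(np.array(P)-im["position"]);K=im["camera_matrix"]
    return K[0,0]*q[0]/-q[2]+K[0,2],K[1,1]*q[1]/q[2]+K[1,2]
H={'red':[(0,8),(172,180)],'yel':[(22,33)],'grn':[(45,85)],'blu':[(105,125)]}
def blob(im,col,box,s=110,v=50):
    x0,y0,x1,y1=box;h=cv2.cvtColor(im["pixels"],cv2.COLOR_RGB2HSV)[y0:y1,x0:x1].astype(int)
    m=sum(((h[...,0]>=a)&(h[...,0]<=b)) for a,b in H[col])>0
    m=(m&(h[...,1]>s)&(h[...,2]>v)).astype(np.uint8)
    n,l,st,c=cv2.connectedComponentsWithStats(m);k=1+np.argmax(st[1:,4])
    return c[k]+[x0,y0],st[k]+[x0,y0,0,0,0]
def dark(im,box,v=60):
    x0,y0,x1,y1=box;g=im["pixels"][y0:y1,x0:x1].max(2);m=(g<v).astype(np.uint8)
    n,l,st,c=cv2.connectedComponentsWithStats(m);k=1+np.argmax(st[1:,4]);return c[k]+[x0,y0],st[k]+[x0,y0,0,0,0]
E
python3 - <<'E'
from h import *
import pickle
d=pickle.load(open("im0.pkl","rb"));S,T=d["scene"],d["top"]
for n,c,bs,bt in [("spent",'red',(325,180,346,212),(298,178,322,206)),("green",'grn',(375,190,405,228),(258,180,280,206)),("yel",'yel',(200,125,225,160),(432,200,455,222)),("ball",'blu',(262,170,285,195),(364,192,384,212))]:
    a,sa=blob(S,c,bs);b,sb=blob(T,c,bt);print(n,a.round(1),sa,b.round(1),sb,*[np.round(x,4) for x in tri(ray(S,*a),ray(T,*b))])
a,sa=dark(S,(228,135,250,170),50);b,sb=dark(T,(405,200,424,220),50);print("black",a,sa,b,sb,tri(ray(S,*a),ray(T,*b)))
print("cup",plane(T,187,227,.085),plane(S,506,241,.085))
big=np.hstack([cv2.resize(x["pixels"][y:y+100,u:u+130],None,fx=3,fy=3,interpolation=2) for x,u,y in((T,250,150),(S,240,160))])
b2=np.hstack([cv2.resize(x["pixels"][y:y+100,u:u+130],None,fx=3,fy=3,interpolation=2) for x,u,y in((T,345,150),(S,430,200))])
b3=np.vstack([big,b2]);cv2.imwrite("pics/crop.png",cv2.convertScaleAbs(b3[...,::-1],alpha=1.5))
E
```

```text
spent [338.2 198. ] [331 186  15  24 269] [310.1 192.7] [306 185  10  16 132] [0.5715 0.0223 0.1375] 0.0003
green [388.2 214.4] [382 206  14  18 153] [267.5 199.2] [263 195  10   9  70] [0.557  0.1421 0.121 ] 0.0046
yel [211.8 137. ] [207 134  11   7  63] [441.6 210.3] [434 206  14  10  94] [ 0.5174 -0.3485  0.1529] 0.0016
ball [272.6 181.3] [269 178   9   8  54] [373.5 202.6] [370 199   8   8  47] [ 0.5468 -0.1638  0.0942] 0.0005
black [238.0047619  152.92857143] [232 143  14  21 210] [413.57731959 209.67010309] [408 205  12  10  97] (array([ 0.52149644, -0.27387169,  0.12889628]), np.float64(0.0004105350121243245))
cup [0.47895517 0.38940338 0.085     ] [0.49720534 0.39527221 0.085     ]
```

View pics/crop.png

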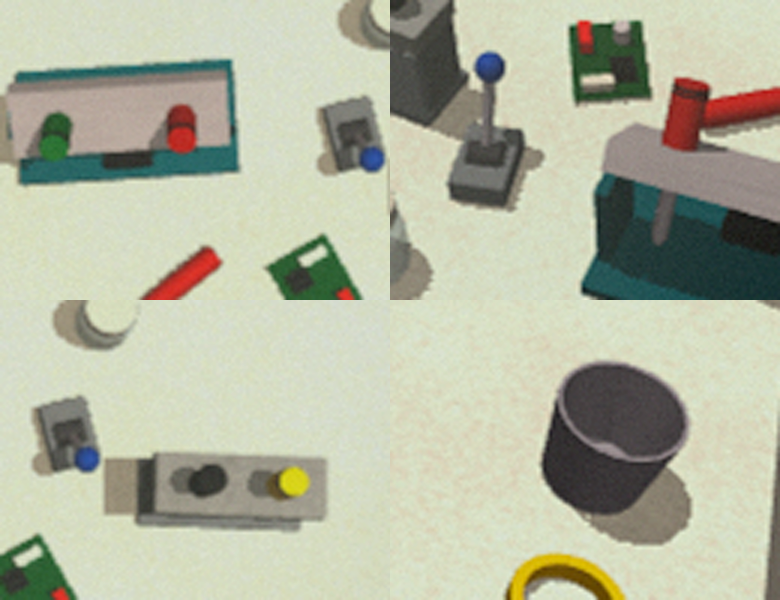

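```bash
cat >> h.py <<'E'
def cap(im,col,box,s=90,v=35):
    "centre of the whole cap outline: min-area box of all mask pixels in box"
    x0,y0,x1,y1=box;h=cv2.cvtColor(im["pixels"],cv2.COLOR_RGB2HSV)[y0:y1,x0:x1].astype(int)
    m=sum(((h[...,0]>=a)&(h[...,0]<=b)) for a,b in H[col])>0
    m=(m&(h[...,1]>s)&(h[...,2]>v)).astype(np.uint8);m=cv2.morphologyEx(m,cv2.MORPH_CLOSE,np.ones((7,7)))
    n,l,st,c=cv2.connectedComponentsWithStats(m);k=1+np.argmax(st[1:,4])
    r=cv2.minAreaRect(np.argwhere(l==k)[:,::-1].astype(np.float32));return np.array(r[0])+[x0,y0],np.round(r[1],1)
def steps(pos,Rt,n=1,state=None):
    from bench import bot
    s=state or bot.get_state();p0=np.array(s["eef_pos"]);R0=R.from_euler('xyz',s["tool_rot"]);rv=(R0.inv()*Rt).as_rotvec()
    for k in range(n):
        Rk=R0*R.from_rotvec(rv*k/n);d=Rk.inv().apply((np.array(pos)-p0)/n)
        print("d",np.round(d/.03,2),"w",np.round(np.degrees(rv)/n/6,2))
E
python3 - <<'E'
from h import *
import pickle
d=pickle.load(open("im0.pkl","rb"));S,T=d["scene"],d["top"]
for n,c,bs,bt in [("spent",'red',(325,180,345,216),(298,178,322,210)),("green",'grn',(375,190,405,228),(256,182,280,207)),("yel",'yel',(200,125,225,160),(432,200,455,222))]:
    a,sa=cap(S,c,bs);b,sb=cap(T,c,bt);print(n,a.round(1),sa,b.round(1),sb,*[np.round(x,4) for x in tri(ray(S,*a),ray(T,*b))])
P=plane(T,256.7,211.3,.012);Q=plane(T,329.3,206.7,.012);print(P,Q,np.degrees(np.arctan2(-(P-Q)[0],(P-Q)[1])),np.linalg.norm(P-Q))
P=plane(T,255.7,174.3,.012);Q=plane(T,327.7,170,.012);print(P,Q,np.degrees(np.arctan2(-(P-Q)[0],(P-Q)[1])))
# rack top front/back edges in top crop
P=plane(T,345+152/3,150+155/3+50-50-1.3,.105)
for (u1,v1),(u2,v2) in [((155,453),(327,458)),((152,513),(325,520))]:
    P=plane(T,345+u1/3,150+(v1-300)/3,.105);Q=plane(T,345+u2/3,150+(v2-300)/3,.105);print("rack",P,Q,np.degrees(np.arctan2(-(P-Q)[0],(P-Q)[1])))
# cup rim
for im,z,c in((T,.085,[(172,212),(203,242)]),(S,.085,0)):pass
g=cv2.cvtColor(T["pixels"],cv2.COLOR_RGB2GRAY)[205:250,165:210];m=(g<130).astype(np.uint8)
n,l,st,c=cv2.connectedComponentsWithStats(m);k=1+np.argmax(st[1:,4]);print(st[k]);
(u,v),r=cv2.minEnclosingCircle(np.argwhere(l==k)[:,::-1].astype(np.float32));print("cup",u+165,v+205,r,plane(T,u+165,v+205,.06))
print("exp rim scene",proj(S,[.485,.392,.085]),proj(S,[.485,.392,.0]))
E
```

```text
spent [337.5 197.5] [23. 13.] [310.  192.5] [15. 10.] [0.5721 0.0217 0.1394] 0.0012
green [389.8 211.7] [11.6 23.8] [264. 197.] [18. 16.] [0.5619 0.148  0.1377] 0.0068
yel [213.5 144. ] [21.5 10.4] [439.4 210.6] [10.2 15.8] [ 0.5186 -0.348   0.1311] 0.0014
[0.53130464 0.19432361 0.012     ] [ 0.5441534  -0.03389259  0.012     ] 3.2223992906268557 0.22857760471636757
[0.64931614 0.19878237 0.012     ] [ 0.66134511 -0.02988368  0.012     ] 3.0112666063894302
rack [ 0.54952307 -0.22989334  0.105     ] [ 0.54336192 -0.39714655  0.105     ] -2.109667368426488
rack [ 0.49089945 -0.22536524  0.105     ] [ 0.48291093 -0.3925924   0.105     ] -2.734966870242666
[  4   6  38  33 946]
cup 187.2297306060791 227.5 18.777029037475586 [0.47899723 0.39652384 0.06      ]
exp rim scene (np.float64(505.2532147425957), np.float64(236.5376899008166)) (np.float64(494.3767918990122), np.float64(258.51674631055704))
```

```bash
cat >> h.py <<'E'
def Rtool(psi,tilt):
    s,c=np.sin(tilt),np.cos(tilt);M=np.array([[0,1,0],[c,0,s],[s,0,-c]]).T
    return R.from_euler('z',psi)*R.from_matrix(M)
def axis(psi,tilt=np.radians(35)): return R.from_euler('z',psi).apply([-np.sin(tilt),0,np.cos(tilt)])
PSI=np.radians(3.1);TI=np.radians(35)
E
python3 - <<'E'
from h import *
c=np.array([.572,.0217,.139]);print(c-.025*axis(PSI))
steps(c+.10*axis(PSI)+[0,0,.02],Rtool(PSI,TI),4)
E
```

```text
[0.58631843 0.02247546 0.1185212 ]
d [-3.86 -3.54 -0.08] w [-1.31 -0.8   2.55]
d [-4.67 -2.38 -0.13] w [-1.31 -0.8   2.55]
d [-5.13 -1.06  0.05] w [-1.31 -0.8   2.55]
d [-5.22  0.3   0.43] w [-1.31 -0.8   2.55]
```

>>> {"name": "drive_tool", "arguments": {
  "plan": [
    {"fingers":1,"dx":-1.0,"dy":-0.9,"wx":-0.3,"wy":-0.2,"wz":0.6},
    {"fingers":1,"dx":-2.0,"dy":-1.8,"wx":-0.6,"wy":-0.4,"wz":1.2},
    {"fingers":1,"dx":-3.0,"dy":-2.7,"wx":-1,"wy":-0.6,"wz":1.9},
    {"fingers":1,"dx":-3.86,"dy":-3.54,"dz":-0.08,"wx":-1.31,"wy":-0.8,"wz":2.55},
    {"fingers":1,"dx":-3.86,"dy":-3.54,"dz":-0.08,"wx":-1.31,"wy":-0.8,"wz":2.55}
  ]
}}

```text
$.plan[0]: bad value
```

>>> {"name": "drive_tool", "arguments": {
  "plan": [
    {"fingers":1,"dx":-1.0,"dy":-0.5,"wx":-0.3,"wy":-0.2,"wz":0.6},
    {"fingers":1,"dx":-2.0,"dy":-1.0,"wx":-0.6,"wy":-0.4,"wz":1.2},
    {"fingers":1,"dx":-3.2,"dy":-1.7,"wx":-1,"wy":-0.6,"wz":1.9},
    {"fingers":1,"dx":-4.67,"dy":-2.38,"dz":-0.13,"wx":-1.31,"wy":-0.8,"wz":2.55},
    {"fingers":1,"dx":-4.67,"dy":-2.38,"dz":-0.13,"wx":-1.31,"wy":-0.8,"wz":2.55}
  ]
}}

```text
$.plan[0]: bad value
```

>>> {"name": "drive_tool", "arguments": {
  "plan": [
    {"fingers":1,"dx":-1.2,"dy":-0.3,"wx":-0.3,"wy":-0.2,"wz":0.6},
    {"fingers":1,"dx":-2.4,"dy":-0.6,"wx":-0.6,"wy":-0.4,"wz":1.2},
    {"fingers":1,"dx":-3.7,"dy":-0.8,"wx":-1,"wy":-0.6,"wz":1.9},
    {"fingers":1,"dx":-5.13,"dy":-1.06,"dz":0.05,"wx":-1.31,"wy":-0.8,"wz":2.55},
    {"fingers":1,"dx":-5.13,"dy":-1.06,"dz":0.05,"wx":-1.31,"wy":-0.8,"wz":2.55}
  ]
}}

```text
$.plan[0]: bad value
```

>>> {"name": "drive_tool", "arguments": {
  "plan": [
    {"fingers":1,"dx":-1.2,"wx":-0.3,"wy":-0.2,"wz":0.6},
    {"fingers":1,"dx":-2.4,"dy":0.1,"dz":0.2,"wx":-0.6,"wy":-0.4,"wz":1.2},
    {"fingers":1,"dx":-3.7,"dy":0.2,"dz":0.3,"wx":-1,"wy":-0.6,"wz":1.9},
    {"fingers":1,"dx":-5.22,"dy":0.3,"dz":0.43,"wx":-1.31,"wy":-0.8,"wz":2.55},
    {"fingers":1,"dx":-5.22,"dy":0.3,"dz":0.43,"wx":-1.31,"wy":-0.8,"wz":2.55}
  ]
}}

```text
$.plan[0]: bad value
```

```bash
python3 - <<'E'
from h import *
from bench import bot
import pickle
w=bot.get_image("wrist");pickle.dump(w,open("w1.pkl","wb"));cv2.imwrite("pics/w1.png",w["pixels"][...,::-1])
s=bot.get_state();print(s["clock"],s["joint_positions"].round(2),s["eef_pos"],s["tool_rot"],Rtool(PSI,TI).as_euler('xyz'),w["position"])
print(proj(w,[.572,.0217,.139]))
c=np.array([.572,.0217,.139]);steps(c+.10*axis(PSI),Rtool(PSI,TI))
E
```

```text
0.2 [-1.18  0.62 -0.01  1.42  0.01  1.1  -0.04] [0.26172336 0.59445501 0.23055387] [-3.13993023e+00 -5.77118609e-06  2.72687998e+00] [2.53072742 0.         1.62490153] [0.188603   0.62765565 0.37381791]
(np.float64(0.3060765171128992), np.float64(589.3733202124171))
d [-15.45 -14.17   0.34] w [-5.24 -3.2  10.18]
```

View pics/w1.png

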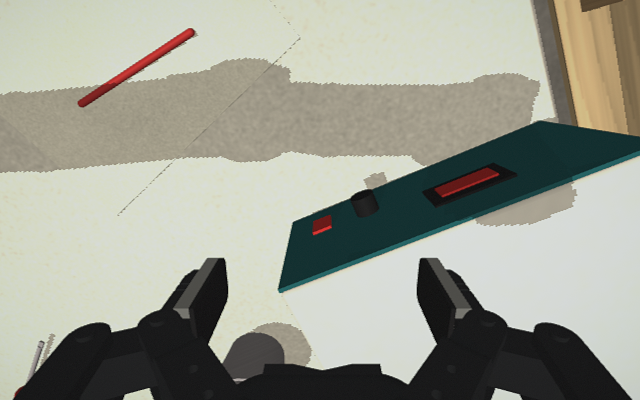

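The arm did not move (rows were refused); the picture shows the start view with only the fingers at (200,300) and (440,300). I'll give all seven keys in each row.

>>> {"name": "drive_tool", "arguments": {
  "plan": [
    {"fingers":1,"dx":-1.0,"dy":-0.9,"dz":0,"wx":-0.3,"wy":-0.2,"wz":0.6},
    {"fingers":1,"dx":-2.0,"dy":-1.8,"dz":0,"wx":-0.6,"wy":-0.4,"wz":1.2},
    {"fingers":1,"dx":-3.0,"dy":-2.7,"dz":0,"wx":-1,"wy":-0.6,"wz":1.9},
    {"fingers":1,"dx":-3.86,"dy":-3.54,"dz":-0.08,"wx":-1.31,"wy":-0.8,"wz":2.55},
    {"fingers":1,"dx":-3.86,"dy":-3.54,"dz":-0.08,"wx":-1.31,"wy":-0.8,"wz":2.55}
  ]
}}

```text
clock: 0.62
eef_pos: [0.3277, 0.4406, 0.2331]
tool_rot: [3.001, 0.07, 2.442]
contact_force: [-0.5, -0.3, -0.4]
width: 0.0853
gripper_force: 0.0
```

>>> {"name": "drive_tool", "arguments": {
  "plan": [
    {"fingers":1,"dx":-1.0,"dy":-0.5,"dz":0,"wx":-0.3,"wy":-0.2,"wz":0.6},
    {"fingers":1,"dx":-2.0,"dy":-1.0,"dz":0,"wx":-0.6,"wy":-0.4,"wz":1.2},
    {"fingers":1,"dx":-3.2,"dy":-1.7,"dz":0,"wx":-1,"wy":-0.6,"wz":1.9},
    {"fingers":1,"dx":-4.67,"dy":-2.38,"dz":-0.13,"wx":-1.31,"wy":-0.8,"wz":2.55},
    {"fingers":1,"dx":-4.67,"dy":-2.38,"dz":-0.13,"wx":-1.31,"wy":-0.8,"wz":2.55}
  ]
}}

```text
clock: 1.03
eef_pos: [0.389, 0.299, 0.2356]
tool_rot: [2.839, 0.089, 2.164]
contact_force: [-0.8, -0.3, 0.1]
width: 0.0852
gripper_force: 0.0
```

>>> {"name": "drive_tool", "arguments": {
  "plan": [
    {"fingers":1,"dx":-1.2,"dy":-0.3,"dz":0,"wx":-0.3,"wy":-0.2,"wz":0.6},
    {"fingers":1,"dx":-2.4,"dy":-0.6,"dz":0,"wx":-0.6,"wy":-0.4,"wz":1.2},
    {"fingers":1,"dx":-3.7,"dy":-0.8,"dz":0,"wx":-1,"wy":-0.6,"wz":1.9},
    {"fingers":1,"dx":-5.13,"dy":-1.06,"dz":0.05,"wx":-1.31,"wy":-0.8,"wz":2.55},
    {"fingers":1,"dx":-5.13,"dy":-1.06,"dz":0.05,"wx":-1.31,"wy":-0.8,"wz":2.55}
  ]
}}

```text
clock: 1.45
eef_pos: [0.4522, 0.1554, 0.2381]
tool_rot: [2.678, 0.065, 1.881]
contact_force: [-0.3, -0.1, 0.2]
width: 0.0854
gripper_force: 0.0
```

```bash
python3 - <<'E'
from h import *
from bench import bot
s=bot.get_state();print(s["clock"],s["joint_positions"].round(2),s["eef_pos"],s["tool_rot"],Rtool(PSI,TI).as_euler('xyz'))
c=np.array([.572,.0217,.139]);steps(c+.10*axis(PSI),Rtool(PSI,TI))
E
```

```text
1.45 [-0.78  0.2   0.39  2.26  0.13  0.24 -0.2 ] [0.45219322 0.15541964 0.23811823] [2.67778026 0.06459984 1.88138428] [2.53072742 0.         1.62490153]
d [-4.93  0.13  1.06] w [-1.32 -0.73  2.42]
```

>>> {"name": "drive_tool", "arguments": {
  "plan": [
    {"fingers":1,"dx":-1.2,"dy":0,"dz":0.2,"wx":-0.3,"wy":-0.2,"wz":0.6},
    {"fingers":1,"dx":-2.4,"dy":0.1,"dz":0.4,"wx":-0.6,"wy":-0.4,"wz":1.2},
    {"fingers":1,"dx":-3.7,"dy":0.1,"dz":0.6,"wx":-1,"wy":-0.6,"wz":1.9},
    {"fingers":1,"dx":-4.93,"dy":0.13,"dz":1.06,"wx":-1.32,"wy":-0.73,"wz":2.42},
    {"fingers":1,"dx":-4.93,"dy":0.13,"dz":1.06,"wx":-1.32,"wy":-0.73,"wz":2.42}
  ]
}}

```text
clock: 1.87
eef_pos: [0.5197, 0.0226, 0.2318]
tool_rot: [2.544, -0.002, 1.63]
contact_force: [0.3, 0.6, 0.3]
width: 0.0856
gripper_force: 0.0
```

```bash
python3 - <<'E'
from h import *
from bench import bot
import pickle
w=bot.get_image("wrist");pickle.dump(w,open("w1.pkl","wb"));cv2.imwrite("pics/w1b.png",w["pixels"][...,::-1])
s=bot.get_state();print(s["clock"],s["joint_positions"].round(2),s["eef_pos"],s["tool_rot"],Rtool(PSI,TI).as_euler('xyz'),w["position"])
print(proj(w,[.572,.0217,.139]))
c=np.array([.572,.0217,.139]);steps(c+.10*axis(PSI),Rtool(PSI,TI))
E
```

```text
1.9167 [-0.15  0.25  0.07  2.28 -0.    0.01 -0.03] [0.52043533 0.021394   0.23212756] [ 2.54338684e+00 -1.71273512e-03  1.62795292e+00] [2.53072742 0.         1.62490153] [0.43571854 0.09887359 0.3506756 ]
(np.float64(309.0896759743791), np.float64(198.08502513730875))
d [-0.08 -0.37  0.2 ] w [-0.12 -0.03  0.01]
```

View pics/w1b.png

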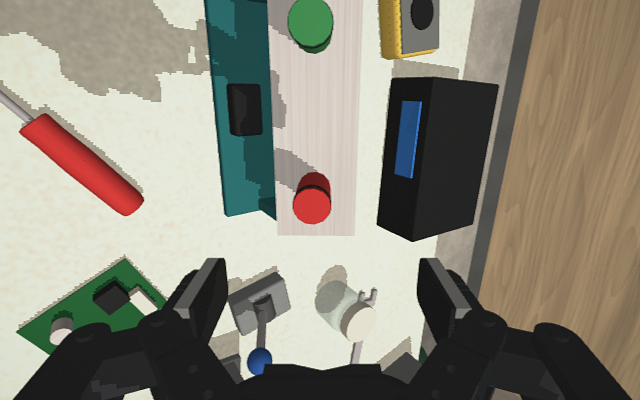

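```bash
python3 - <<'E'
from h import *
import pickle
w=pickle.load(open("w1.pkl","rb"));d=pickle.load(open("im0.pkl","rb"));S,T=d["scene"],d["top"]
a,sa=cap(w,'red',(280,160,345,235),s=120);g,sg=blob(w,'grn',(275,0,345,60),s=110,v=100);r,sr=blob(w,'red',(280,160,345,235),s=120,v=150)
print(a,sa,"tops",r,sr,g,sg)
x,e=tri(ray(w,*a),ray(S,337.5,197.5),ray(T,310,192.5));print(x,e)
top=x+.025*axis(PSI);print(proj(w,top))
# flange edges in wrist image
gr=cv2.Canny(w["pixels"],60,120);L=cv2.HoughLinesP(gr,1,np.pi/360,60,minLineLength=100,maxLineGap=15)
for l in L[:,0]:
    if abs(l[0]-l[2])<25 and 255<l[0]<370:print(l)
pm=x-.025*axis(PSI)
yv=R.from_euler('z',PSI).apply([0,1,0]);xv=np.cross(yv,axis(PSI))
for sgn in(-1,1):print([np.round(proj(w,pm+xv*.035*sgn+yv*t),1) for t in(-.03,.12)])
E
```

```text
[311.5 197.5] [51. 37.] tops [311.40613027 206.11398467] [ 293  189   38   35 1044] [309.91864608  21.54572447] [ 288    0   45   46 1684]
[0.57271443 0.02202439 0.14033831] 0.0013001586250892545
(np.float64(309.17394120090154), np.float64(209.14682240839738))
[358 135 362   5]
[267   7 276 220]
[267   0 277 235]
[array([273.2, 220.6]), array([264.7,  36.1])]
[array([351.5, 221.2]), array([357.8,  36.3])]
```

```bash
python3 - <<'E'
from h import *
c=np.array([.5735,.0232,.1405]);steps(c+.04*axis(PSI),Rtool(PSI,TI));steps(c-.014*axis(PSI),Rtool(PSI,TI))
E
```

```text
d [-0.04 -0.27  2.19] w [-0.12 -0.03  0.01]
d [-0.05 -0.25  3.99] w [-0.12 -0.03  0.01]
```

>>> {"name": "drive_tool", "arguments": {
  "plan": [
    {"fingers":1,"dx":-0.04,"dy":-0.27,"dz":0,"wx":-0.12,"wy":-0.03,"wz":0},
    {"fingers":1,"dx":-0.04,"dy":-0.27,"dz":0.7,"wx":-0.12,"wy":-0.03,"wz":0},
    {"fingers":1,"dx":-0.04,"dy":-0.27,"dz":1.4,"wx":-0.12,"wy":-0.03,"wz":0},
    {"fingers":1,"dx":-0.04,"dy":-0.27,"dz":2.2,"wx":-0.12,"wy":-0.03,"wz":0},
    {"fingers":1,"dx":-0.04,"dy":-0.27,"dz":2.2,"wx":-0.12,"wy":-0.03,"wz":0}
  ]
}}

```text
clock: 2.33
eef_pos: [0.5497, 0.031, 0.2071]
tool_rot: [2.572, -0.001, 1.643]
contact_force: [0.1, -0.9, 0.5]
width: 0.0853
gripper_force: 0.0
```

```bash
python3 - <<'E'
from h import *
from bench import bot
s=bot.get_state();print(s["clock"],s["joint_positions"].round(3),s["eef_pos"],s["tool_rot"])
c=np.array([.5735,.0232,.1405]);steps(c-.014*axis(PSI),Rtool(PSI,TI))
E
```

```text
2.3333 [-0.157  0.334  0.067  2.226 -0.506  0.016  0.476] [0.5496968  0.03100404 0.20707919] [ 2.57243902e+00 -6.90998364e-04  1.64325705e+00]
d [-0.32 -0.53  2.75] w [-0.4  -0.1   0.14]
```

>>> {"name": "drive_tool", "arguments": {
  "plan": [
    {"fingers":1,"dx":0,"dy":0,"dz":-1,"wx":0,"wy":0,"wz":0},
    {"fingers":1,"dx":0,"dy":0,"dz":-2.5,"wx":0,"wy":0,"wz":1},
    {"fingers":1,"dx":0,"dy":0,"dz":-2.5,"wx":0,"wy":0,"wz":2},
    {"fingers":1,"dx":0,"dy":0,"dz":-2.5,"wx":0,"wy":0,"wz":3},
    {"fingers":1,"dx":0,"dy":0,"dz":-2.5,"wx":0,"wy":0,"wz":3}
  ]
}}

```text
clock: 2.75
eef_pos: [0.5081, 0.0286, 0.2717]
tool_rot: [2.594, -0.171, 1.376]
contact_force: [0.5, -0.1, 0.6]
width: 0.0854
gripper_force: 0.0
```

```bash
python3 - <<'E'
from h import *
from bench import bot
s=bot.get_state();print(s["clock"],s["joint_positions"].round(3),s["eef_pos"],s["tool_rot"])
E
```

```text
2.75 [-0.559  0.172  0.529  2.235 -0.479  0.207  0.137] [0.50809486 0.02862832 0.27171896] [ 2.59368057 -0.17099262  1.37556331]
```

```bash
cat > fk.py <<'E'
from h import *
import itertools
D=[([-1.18248233,.61571494,-.01262334,1.42449987,.00810589,1.10336334,-.04042373],[.26172114,.59437016,.23040288],[-3.13965731,0,2.72682692]),
([-.78,.2,.39,2.26,.13,.24,-.2],[.45219322,.15541964,.23811823],[2.67778026,.06459984,1.88138428]),
([-.15,.25,.07,2.28,0,.01,-.03],[.52043533,.021394,.23212756],[2.54338684,-.00171,1.62795]),
([-.157,.334,.067,2.226,-.506,.016,.476],[.5496968,.03100404,.20707919],[2.57243902,-.00069,1.64325705]),
([-.559,.172,.529,2.235,-.479,.207,.137],[.50809486,.02862832,.27171896],[2.59368057,-.17099262,1.37556331])]
def chain(q,s):
    Rs=[R.identity()]
    for k in range(7):Rs.append(Rs[-1]*R.from_euler('zyzyzyz'[k],s[k]*q[k]))
    return Rs
def fit():
    best=(9,)
    for s in itertools.product([1,-1],repeat=7):
        if s[1]<0: continue
        Ms=[(chain(q,s)[-1],R.from_euler('xyz',r)) for q,p,r in D]
        # world: W*chain*T ; W=Rz(w), T from first pose
        for w in (0,np.pi):
            W=R.from_euler('z',w);Ts=[(W*a).inv()*b for a,b in Ms];e=max((Ts[0].inv()*t).magnitude() for t in Ts)
            if e<best[0]:best=(e,s,w,R.concatenate(Ts).mean())
    return best
if __name__=="__main__":
    e,s,w,T=fit();print(e,s,w,T.as_euler('xyz'))
    W=R.from_euler('z',w);A=[];b=[]
    for q,p,r in D:
        Rs=chain(q,s);A.append(np.hstack([np.array([[0],[0],[1]])]+[(W*Rs[k]).as_matrix()[:,[0,2]] for k in(3,5)]+[(W*Rs[7]).as_matrix()[:,[2]]]));b.append(p)
    A=np.vstack(A);b=np.hstack(b);x,_,rk,_=np.linalg.lstsq(A,b,rcond=None);print(x.round(4),rk,np.abs(A@x-b).max())
E
python3 fk.py
```

```text
0.008883494310177093 (-1, 1, -1, 1, -1, 1, -1) 0 [9.75586214e-04 6.69607791e-04 1.57276095e+00]
[ 0.269   0.0167  0.5065 -0.0151  0.371   0.2805] 6 0.023064119503007657
```

```bash
python3 - <<'E'
from h import *
from fk import chain
s=(-1,1,-1,1,-1,1,-1);T=R.from_euler('z',np.pi/2)
def O(q5,q6=.2,sm=2.55): return chain([-.04,sm/2,0,sm/2,q5,q6,0],s)[-1]*T
steps([.54,.0225,.28],O(0))
a=O(0)
print("per 30deg",np.degrees((O(0).inv()*O(np.pi/6)).as_rotvec())/6)
E=O(np.pi);print(np.degrees((E.inv()*Rtool(PSI,TI)*R.from_euler('z',np.pi)).as_rotvec())/6)
E
```

```text
d [0.05 1.07 0.33] w [ 1.67 -0.44 -2.74]
per 30deg [-2.68098273e-16 -9.93346654e-01 -4.90033289e+00]
[-1.72579105 -0.08701769 -0.10305374]
```

>>> {"name": "drive_tool", "arguments": {
  "plan": [
    {"fingers":1,"dx":0,"dy":0.3,"dz":0.1,"wx":0.4,"wy":-0.1,"wz":-0.7},
    {"fingers":1,"dx":0,"dy":0.6,"dz":0.2,"wx":0.8,"wy":-0.2,"wz":-1.4},
    {"fingers":1,"dx":0.05,"dy":1.07,"dz":0.33,"wx":1.2,"wy":-0.3,"wz":-2.1},
    {"fingers":1,"dx":0.05,"dy":1.07,"dz":0.33,"wx":1.67,"wy":-0.44,"wz":-2.74},
    {"fingers":1,"dx":0.05,"dy":1.07,"dz":0.33,"wx":1.67,"wy":-0.44,"wz":-2.74}
  ]
}}

```text
clock: 3.17
eef_pos: [0.5431, 0.0213, 0.2797]
tool_rot: [2.75, 0.006, 1.614]
contact_force: [0.8, 0.3, 0.8]
width: 0.0856
gripper_force: 0.0
```

>>> {"name": "drive_tool", "arguments": {
  "plan": [
    {"fingers":1,"dx":0,"dy":0,"dz":0,"wx":0,"wy":-0.2,"wz":-1},
    {"fingers":1,"dx":0,"dy":0,"dz":0,"wx":0,"wy":-0.4,"wz":-2},
    {"fingers":1,"dx":0,"dy":0,"dz":0,"wx":0,"wy":-0.6,"wz":-3},
    {"fingers":1,"dx":0,"dy":0,"dz":0,"wx":0,"wy":-0.8,"wz":-4},
    {"fingers":1,"dx":0,"dy":0,"dz":0,"wx":0,"wy":-1,"wz":-4.9}
  ]
}}

```text
clock: 3.58
eef_pos: [0.5394, 0.0202, 0.278]
tool_rot: [2.82, 0.287, 2.061]
contact_force: [-0.8, 0.5, -0.2]
width: 0.0855
gripper_force: 0.0
```

```bash
python3 - <<'E'
from bench import bot
s=bot.get_state();print(s["clock"],s["joint_positions"].round(3),s["eef_pos"],s["tool_rot"])
E
```

```text
3.5833 [-0.601  0.261  0.554  2.028 -0.026  0.479  0.467] [0.53944632 0.020247   0.27795777] [2.81974032 0.28683033 2.0614931 ]
```

```bash
cat > ik.py <<'E'
from h import *
from fk import chain,D
from scipy.optimize import least_squares
s=(-1,1,-1,1,-1,1,-1);T=R.from_euler('z',np.pi/2)
D2=D+[([-.601,.261,.554,2.028,-.026,.479,.467],[.53944632,.020247,.27795777],[2.8197,.2868,2.0615])]
def row(q):
    Rs=[r.as_matrix() for r in chain(q,s)];z=lambda k:Rs[k][:,[2]]
    return np.hstack([np.array([[0],[0],[1.]]),z(2),Rs[2][:,[1]],Rs[4][:,[1]],z(4),Rs[6][:,[1]],z(7)])
A=np.vstack([row(q) for q,p,r in D2]);b=np.hstack([p for q,p,r in D2])
L,_,rk,_=np.linalg.lstsq(A,b,rcond=None)
lo=np.array([-3.12,-.3,-1.34,.26,-1.36,.01,-2.84]);hi=np.array([3.12,2.06,1.32,2.42,4.5,1.98,2.84])
def fk(q): return row(q)@L,chain(q,s)[-1]*T
def ik(p,Ro,q0,reg=.002):
    f=lambda q:np.hstack([(fk(q)[0]-p)*10,(Ro.inv()*fk(q)[1]).as_rotvec()*3,reg*(q-q0)])
    r=least_squares(f,np.clip(q0,lo+.011,hi-.011),bounds=(lo+.01,hi-.01));return r.x,np.abs(f(r.x)[:6]).max()
if __name__=="__main__":
    print(L.round(4),rk,np.abs(A@L-b).max())
    c=np.array([.5735,.0232,.1405]);rng=np.random.default_rng(0)
    for n,Ro in(("same",Rtool(PSI,TI)),("flip",Rtool(PSI,TI)*R.from_euler('z',np.pi)),("q+",Rtool(PSI,TI)*R.from_euler('z',np.pi/2)),("q-",Rtool(PSI,TI)*R.from_euler('z',-np.pi/2))):
        out=[]
        for k in range(25):
            q0=np.array([-.3,.4,.3,1.9,1,.4,0])+rng.normal(size=7)*[.6,.2,.6,.3,1.5,.3,1.2]
            q,e=ik(c-.014*axis(PSI),Ro,q0)
            if e<.005:out.append(q)
        out.sort(key=lambda q:np.abs(q-D2[-1][0]).sum())
        print(n,len(out));[print(q.round(2)) for q in out[:3]]
E
python3 ik.py
```

```text
[ 0.2513  0.5501 -0.0139 -0.0121  0.3723  0.0043  0.3012] 7 0.0009304375291245837
same 22
[-0.6   0.66  0.76  2.28  4.08  0.51  2.09]
[-0.36  0.56  0.36  2.27  3.67  0.32  2.53]
[-0.31  0.55  0.29  2.27  3.56  0.3   2.64]
flip 17
[ 0.07  0.54 -0.25  2.24  2.56  0.29  0.56]
[ 0.08  0.54 -0.26  2.24  2.55  0.29  0.57]
[-0.02  0.53 -0.12  2.25  2.78  0.27  0.33]
q+ 12
[-0.48  0.6   0.56  2.28  3.9   0.4   0.71]
[-0.51  0.61  0.6   2.28  3.94  0.42  0.67]
[-0.57  0.64  0.69  2.28  4.03  0.47  0.57]
q- 21
[ 0.37  0.62 -0.69  2.23  2.1   0.47 -0.49]
[ 0.37  0.62 -0.69  2.23  2.1   0.47 -0.49]
[ 0.34  0.6  -0.64  2.23  2.13  0.44 -0.53]
```

```bash
cat > plan.py <<'E'
from ik import *
def track(q,p,Ro,n=10):
    "min-norm tracking of a pose, guess at the controller"
    p0,R0=fk(q);rv=(R0.inv()*Ro).as_rotvec()
    for k in range(1,n+1):
        pt=p0+(p-p0)*k/n;Rt=R0*R.from_rotvec(rv*k/n)
        for _ in range(3):
            pc,Rc=fk(q);e=np.hstack([pt-pc,(Rt*Rc.inv()).as_rotvec()])
            J=np.array([np.hstack([fk(q+d)[0]-pc,(fk(q+d)[1]*Rc.inv()).as_rotvec()])/1e-5 for d in np.eye(7)*1e-5]).T
            q=np.clip(q+J.T@np.linalg.solve(J@J.T+1e-4*np.eye(6),e),lo,hi)
    return q,np.linalg.norm(p-fk(q)[0]),(Ro.inv()*fk(q)[1]).magnitude()
def show(qs,q0):
    "print calls for way-points qs (joint vectors) and the tracked joints"
    q=np.array(q0)
    a=q
    for w in qs:
        pa,Ra=fk(a);pb,Rb=fk(w);q,e1,e2=track(q,pb,Rb)
        print("d",(Ra.inv().apply(pb-pa)/.03).round(2),"w",(np.degrees((Ra.inv()*Rb).as_rotvec())/6).round(2),"p",pb.round(3),"trk",q.round(2),round(e1,4),round(e2,3));a=w
    return q
E
cat > p1.py <<'E'
from plan import *
q0=np.array([-.601,.261,.554,2.028,-.026,.479,.467])
qm=ik(np.array([.55,.0225,.30]),chain([-.04,1.2,0,1.3,1.5,.5,.3],s)[-1]*T,np.array([0,.3,0,2.1,1.5,.5,.3]),.02);print(qm)
g=ik(np.array([.5735,.0232,.1405])+.09*axis(PSI),Rtool(PSI,TI)*R.from_euler('z',np.pi),np.array([-.02,.53,-.12,2.25,2.78,.27,.33]),.02);print(g)
qs=[q0+(qm[0]-q0)*k/4 for k in(1,2,3,4)]+[qm[0]+(g[0]-qm[0])*k/4 for k in(1,2,3,4)]
show(qs,q0)
E
python3 p1.py
```

```text
(array([-0.28868058,  0.29879944, -0.19937298,  2.0364452 ,  1.12639235,
        0.86257664,  0.40105652]), np.float64(0.00013500944443569068))
(array([-0.14358349,  0.28561611,  0.03308392,  2.30635861,  2.74188188,
        0.06533925,  0.34629464]), np.float64(0.00016203953166388273))
d [ 0.62 -0.76  0.23] w [ 1.16 -0.16 -3.05] p [0.515 0.024 0.259] trk [-0.66  0.29  0.55  2.04  0.15  0.56  0.57] 0.0 0.0
d [ 0.06 -0.31  0.03] w [ 0.99 -0.59 -2.94] p [0.508 0.018 0.257] trk [-0.75  0.31  0.58  2.04  0.35  0.6   0.64] 0.0 0.0
d [-0.59  0.01 -0.24] w [ 0.85 -1.08 -2.73] p [0.521 0.014 0.271] trk [-0.84  0.33  0.63  2.05  0.58  0.61  0.68] 0.0 0.0
d [-1.29  0.17 -0.54] w [ 0.75 -1.58 -2.41] p [0.55  0.022 0.3  ] trk [-0.96  0.35  0.7   2.06  0.86  0.58  0.65] 0.0 0.0
d [-1.6  -0.38  0.67] w [-0.17 -2.26 -2.57] p [0.601 0.014 0.314] trk [-1.02  0.4   0.9   2.13  1.42  0.25  0.43] 0.0 0.0
d [-0.32  0.42  0.39] w [-0.77 -1.56 -3.04] p [0.613 0.025 0.303] trk [-0.71  0.33  0.56  2.19  2.24  0.27  0.02] 0.0 0.0
d [ 0.66  1.42 -0.01] w [-1.42 -0.92 -3.22] p [0.586 0.033 0.266] trk [-0.41  0.3   0.26  2.25  2.67  0.21  0.01] 0.0 0.0
d [ 1.2   2.47 -0.35] w [-2.03 -0.41 -3.18] p [0.522 0.02  0.214] trk [-0.18  0.29  0.08  2.31  2.96  0.06  0.13] 0.0 0.0
```

>>> {"name": "drive_tool", "arguments": {
  "plan": [
    {"fingers":1,"dx":0.15,"dy":-0.2,"dz":0.05,"wx":0.3,"wy":0,"wz":-0.75},
    {"fingers":1,"dx":0.3,"dy":-0.4,"dz":0.1,"wx":0.6,"wy":-0.1,"wz":-1.5},
    {"fingers":1,"dx":0.45,"dy":-0.6,"dz":0.2,"wx":0.9,"wy":-0.1,"wz":-2.3},
    {"fingers":1,"dx":0.62,"dy":-0.76,"dz":0.23,"wx":1.16,"wy":-0.16,"wz":-3.05},
    {"fingers":1,"dx":0.62,"dy":-0.76,"dz":0.23,"wx":1.16,"wy":-0.16,"wz":-3.05}
  ]
}}

```text
clock: 4.0
eef_pos: [0.515, 0.025, 0.2585]
tool_rot: [3.049, 0.366, 2.388]
contact_force: [0.5, 0.3, -0.4]
width: 0.0854
gripper_force: 0.0
```

>>> {"name": "drive_tool", "arguments": {
  "plan": [
    {"fingers":1,"dx":0,"dy":-0.1,"dz":0,"wx":0.25,"wy":-0.15,"wz":-0.75},
    {"fingers":1,"dx":0,"dy":-0.2,"dz":0,"wx":0.5,"wy":-0.3,"wz":-1.5},
    {"fingers":1,"dx":0.05,"dy":-0.25,"dz":0,"wx":0.75,"wy":-0.45,"wz":-2.2},
    {"fingers":1,"dx":0.06,"dy":-0.31,"dz":0.03,"wx":1,"wy":-0.6,"wz":-2.94},
    {"fingers":1,"dx":0.06,"dy":-0.31,"dz":0.03,"wx":1,"wy":-0.6,"wz":-2.94}
  ]
}}

```text
clock: 4.42
eef_pos: [0.5091, 0.0182, 0.2571]
tool_rot: [-3.001, 0.424, 2.719]
contact_force: [-0.1, 0.8, -0.8]
width: 0.0855
gripper_force: 0.0
```

>>> {"name": "drive_tool", "arguments": {
  "plan": [
    {"fingers":1,"dx":-0.15,"dy":0,"dz":-0.06,"wx":0.2,"wy":-0.27,"wz":-0.7},
    {"fingers":1,"dx":-0.3,"dy":0,"dz":-0.12,"wx":0.4,"wy":-0.54,"wz":-1.4},
    {"fingers":1,"dx":-0.45,"dy":0,"dz":-0.18,"wx":0.6,"wy":-0.8,"wz":-2},
    {"fingers":1,"dx":-0.6,"dy":0,"dz":-0.24,"wx":0.85,"wy":-1.08,"wz":-2.73},
    {"fingers":1,"dx":-0.6,"dy":0,"dz":-0.24,"wx":0.85,"wy":-1.08,"wz":-2.73}
  ]
}}

```text
clock: 4.83
eef_pos: [0.5224, 0.0131, 0.2716]
tool_rot: [-2.766, 0.462, 3.055]
contact_force: [-0.1, 0.9, 1.0]
width: 0.0856
gripper_force: 0.0
```

>>> {"name": "drive_tool", "arguments": {
  "plan": [
    {"fingers":1,"dx":-0.3,"dy":0,"dz":-0.13,"wx":0.2,"wy":-0.4,"wz":-0.6},
    {"fingers":1,"dx":-0.6,"dy":0.1,"dz":-0.26,"wx":0.4,"wy":-0.8,"wz":-1.2},
    {"fingers":1,"dx":-0.9,"dy":0.1,"dz":-0.4,"wx":0.55,"wy":-1.2,"wz":-1.8},
    {"fingers":1,"dx":-1.29,"dy":0.17,"dz":-0.54,"wx":0.75,"wy":-1.58,"wz":-2.41},
    {"fingers":1,"dx":-1.29,"dy":0.17,"dz":-0.54,"wx":0.75,"wy":-1.58,"wz":-2.41}
  ]
}}

```text
clock: 5.25
eef_pos: [0.5526, 0.0211, 0.3012]
tool_rot: [-2.532, 0.49, -2.891]
contact_force: [-0.1, 1.2, 0.4]
width: 0.0853
gripper_force: 0.0
```

```bash
cat >p2.py <<'E'
from plan import *
from bench import bot
st=bot.get_state();q0=st["joint_positions"];print(st["clock"],q0.round(3),st["eef_pos"],fk(q0)[0])
E
python3 p2.py
```

```text
5.25 [-0.969  0.355  0.713  2.064  0.86   0.567  0.643] [0.55263631 0.02111899 0.30115065] [0.54948687 0.0211991  0.2976205 ]
```

>>> {"name": "drive_tool", "arguments": {
  "plan": [
    {"fingers":1,"dx":-0.4,"dy":-0.1,"dz":0.17,"wx":0,"wy":-0.56,"wz":-0.65},
    {"fingers":1,"dx":-0.8,"dy":-0.2,"dz":0.34,"wx":-0.1,"wy":-1.1,"wz":-1.3},
    {"fingers":1,"dx":-1.2,"dy":-0.3,"dz":0.5,"wx":-0.1,"wy":-1.7,"wz":-1.9},
    {"fingers":1,"dx":-1.6,"dy":-0.38,"dz":0.67,"wx":-0.17,"wy":-2.26,"wz":-2.57},
    {"fingers":1,"dx":-1.6,"dy":-0.38,"dz":0.67,"wx":-0.17,"wy":-2.26,"wz":-2.57}
  ]
}}

```text
clock: 5.67
eef_pos: [0.6025, 0.009, 0.3146]
tool_rot: [-2.354, 0.497, -2.489]
contact_force: [0.3, -0.1, 0.2]
width: 0.0853
gripper_force: 0.0
```

>>> {"name": "drive_tool", "arguments": {
  "plan": [
    {"fingers":1,"dx":-0.1,"dy":0.1,"dz":0.1,"wx":-0.2,"wy":-0.4,"wz":-0.75},
    {"fingers":1,"dx":-0.2,"dy":0.2,"dz":0.2,"wx":-0.4,"wy":-0.8,"wz":-1.5},
    {"fingers":1,"dx":-0.3,"dy":0.3,"dz":0.3,"wx":-0.6,"wy":-1.2,"wz":-2.3},
    {"fingers":1,"dx":-0.32,"dy":0.42,"dz":0.39,"wx":-0.77,"wy":-1.56,"wz":-3.04},
    {"fingers":1,"dx":-0.32,"dy":0.42,"dz":0.39,"wx":-0.77,"wy":-1.56,"wz":-3.04}
  ]
}}

```text
clock: 6.08
eef_pos: [0.6153, 0.0211, 0.3042]
tool_rot: [-2.279, 0.373, -2.115]
contact_force: [1.0, -1.0, 0.4]
width: 0.0852
gripper_force: 0.0
```

>>> {"name": "drive_tool", "arguments": {
  "plan": [
    {"fingers":1,"dx":0.16,"dy":0.36,"dz":0,"wx":-0.36,"wy":-0.23,"wz":-0.8},
    {"fingers":1,"dx":0.33,"dy":0.7,"dz":0,"wx":-0.7,"wy":-0.46,"wz":-1.6},
    {"fingers":1,"dx":0.5,"dy":1.06,"dz":0,"wx":-1.06,"wy":-0.7,"wz":-2.4},
    {"fingers":1,"dx":0.66,"dy":1.42,"dz":0,"wx":-1.42,"wy":-0.92,"wz":-3.22},
    {"fingers":1,"dx":0.66,"dy":1.42,"dz":0,"wx":-1.42,"wy":-0.92,"wz":-3.22}
  ]
}}

```text
clock: 6.5
eef_pos: [0.5872, 0.0269, 0.2662]
tool_rot: [-2.345, 0.186, -1.812]
contact_force: [0.3, -1.7, 0.2]
width: 0.085
gripper_force: 0.0
```

```bash
cat >>p2.py <<'E'
Rf=Rtool(PSI,TI)*R.from_euler('z',np.pi)
c=np.array([.5735,.0232,.1405])
for h in(.08,.03,-.014):
    steps(c+h*axis(PSI),Rf);q0,*e=track(q0,c+h*axis(PSI),Rf);print(q0.round(2),e)
E
python3 p2.py
```

```text
6.5 [-0.369  0.294  0.256  2.258  2.745  0.217 -0.05 ] [0.58722822 0.02687772 0.26619485] [0.58390744 0.01820258 0.2644936 ]
d [ 1.03  2.63 -0.05] w [-2.02 -0.47 -3.29]
[-0.17  0.31  0.07  2.31  3.02  0.09  0.06] [np.float64(6.869235637600074e-09), 4.94748077550341e-09]
d [1.01 2.99 1.57] w [-2.02 -0.47 -3.29]
[-0.14  0.43  0.03  2.29  3.03  0.19  0.05] [np.float64(3.452148473976088e-10), 2.3775996509149255e-10]
d [1.   3.3  3.01] w [-2.02 -0.47 -3.29]
[-0.12  0.53  0.01  2.26  3.04  0.26  0.05] [np.float64(1.1049216216899909e-10), 6.455533106899393e-11]
```

>>> {"name": "drive_tool", "arguments": {
  "plan": [
    {"fingers":1,"dx":0.26,"dy":0.66,"dz":0,"wx":-0.5,"wy":-0.12,"wz":-0.82},
    {"fingers":1,"dx":0.5,"dy":1.3,"dz":0,"wx":-1,"wy":-0.24,"wz":-1.64},
    {"fingers":1,"dx":0.77,"dy":2,"dz":0,"wx":-1.5,"wy":-0.35,"wz":-2.5},
    {"fingers":1,"dx":1.03,"dy":2.63,"dz":-0.05,"wx":-2.02,"wy":-0.47,"wz":-3.29},
    {"fingers":1,"dx":1.03,"dy":2.63,"dz":-0.05,"wx":-2.02,"wy":-0.47,"wz":-3.29}
  ]
}}

```text
clock: 6.92
eef_pos: [0.5279, 0.0221, 0.2054]
tool_rot: [-2.532, -0.001, -1.516]
contact_force: [0.3, -1.2, -0.5]
width: 0.0852
gripper_force: 0.0
```

```bash
cat >p3.py <<'E'
from plan import *
from bench import bot
import pickle
w=bot.get_image("wrist");pickle.dump(w,open("w2.pkl","wb"));cv2.imwrite("pics/w2.png",w["pixels"][...,::-1])
st=bot.get_state();print(st["clock"],st["joint_positions"].round(3),st["eef_pos"])
c=np.array([.5735,.0232,.1405]);print(proj(w,c),proj(w,c+.025*axis(PSI)),proj(w,c+[0,.12,0]))
a,sa=cap(w,'red',(200,60,430,250),s=120);r,sr=blob(w,'red',(200,60,430,250),s=120,v=150);print(a,sa,r,sr)
Rf=Rtool(PSI,TI)*R.from_euler('z',np.pi);steps(c+.03*axis(PSI),Rf);steps(c-.014*axis(PSI),Rf)
E
python3 p3.py
```

```text
6.9667 [-0.134  0.31   0.048  2.311  3.056  0.094  0.048] [0.52975832 0.0227586  0.20680179]
(np.float64(323.29891535831405), np.float64(201.96684060489812)) (np.float64(323.50567858785865), np.float64(215.07992136866403)) (np.float64(316.5867145193797), np.float64(335.3732730349356))
[322.  205.5] [59. 42.] [322.27853881 215.29984779] [ 301  196   43   40 1314]
d [0.06 0.08 1.65] w [-0.04  0.   -0.01]
d [0.06 0.09 3.11] w [-0.04  0.   -0.01]
```

View pics/w2.png

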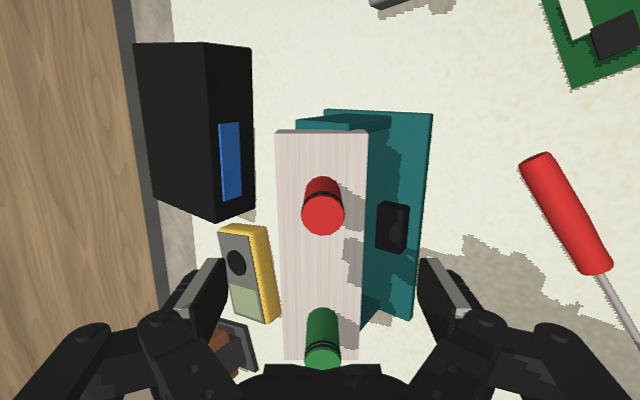

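The wrist view shows the red cap top at (322,215), within about 1 px of the prediction, and green at (323,345). I'll descend and grip.

>>> {"name": "drive_tool", "arguments": {
  "plan": [
    {"fingers":1,"dx":0.06,"dy":0.08,"dz":0.8,"wx":-0.04,"wy":0,"wz":0},
    {"fingers":1,"dx":0.06,"dy":0.08,"dz":1.6,"wx":-0.04,"wy":0,"wz":0},
    {"fingers":1,"dx":0.06,"dy":0.09,"dz":2.4,"wx":-0.04,"wy":0,"wz":0},
    {"fingers":1,"dx":0.06,"dy":0.09,"dz":3.1,"wx":-0.04,"wy":0,"wz":0},
    {"fingers":1,"dx":0.06,"dy":0.09,"dz":3.1,"wx":-0.04,"wy":0,"wz":0}
  ]
}}

```text
clock: 7.38
eef_pos: [0.5835, 0.0255, 0.1274]
tool_rot: [-2.531, -0.001, -1.514]
contact_force: [-0.1, 0.9, -0.4]
width: 0.085
gripper_force: 0.0
```

>>> {"name": "drive_tool", "arguments": {
  "plan": [
    {"fingers":-1,"dx":0,"dy":0,"dz":0,"wx":0,"wy":0,"wz":0},
    {"fingers":-1,"dx":0,"dy":0,"dz":0,"wx":0,"wy":0,"wz":0},
    {"fingers":-1,"dx":0,"dy":0,"dz":0,"wx":0,"wy":0,"wz":0},
    {"fingers":-1,"dx":0,"dy":0,"dz":0,"wx":0,"wy":0,"wz":0},
    {"fingers":-1,"dx":0,"dy":0,"dz":0,"wx":0,"wy":0,"wz":0}
  ],
  "grip_force": 50
}}

```text
clock: 7.8
eef_pos: [0.5809, 0.025, 0.1304]
tool_rot: [-2.53, -0.002, -1.511]
contact_force: [-4.0, 0.7, 8.1]
width: 0.0272
gripper_force: 48.7
```

>>> {"name": "drive_tool", "arguments": {
  "plan": [
    {"fingers":-1,"dx":0,"dy":0,"dz":0,"wx":0,"wy":0,"wz":0},
    {"fingers":-1,"dx":0,"dy":0,"dz":0,"wx":0,"wy":0,"wz":0},
    {"fingers":-1,"dx":0,"dy":0,"dz":0,"wx":0,"wy":0,"wz":0},
    {"fingers":-1,"dx":0,"dy":0,"dz":0,"wx":0,"wy":0,"wz":0},
    {"fingers":-1,"dx":0,"dy":0,"dz":0,"wx":0,"wy":0,"wz":0}
  ]
}}

```text
clock: 8.22
eef_pos: [0.5809, 0.025, 0.1305]
tool_rot: [-2.53, -0.002, -1.511]
contact_force: [-3.9, -0.0, 6.6]
width: 0.0273
gripper_force: 48.8
```

```bash
python3 - <<'E'
from bench import bot
import pickle
w=bot.get_image("wrist");s=bot.get_state();pickle.dump((w,s),open("grip1.pkl","wb"));print(s)
from h import *
a,sa=cap(w,'red',(200,60,430,330),s=120);r,sr=blob(w,'red',(200,60,430,330),s=120,v=150);print(a,sa,r,sr)
p=np.array(s["eef_pos"]);Rr=R.from_euler('xyz',s["tool_rot"]).inv()
print(Rr.apply(np.array([.5735,.0232,.1405])-p))
E
```

```text
{'clock': 8.2667, 'joint_positions': array([-9.08028871e-02,  5.28997263e-01,  2.58016103e-03,  2.26301811e+00,
        3.07673671e+00,  2.62446233e-01,  3.98038879e-02]), 'joint_vel': array([-5.56151884e-05, -9.04340019e-04, -4.38310945e-04,  5.88248714e-04,
       -1.28082622e-03, -5.39896691e-05, -5.62663102e-04]), 'tau': array([ 1.12059298e-01, -3.10565615e+01,  5.00739757e-01, -8.96556079e+00,
       -6.78037773e-03,  1.67593930e+00,  9.64167484e-04]), 'eef_pos': array([0.58084523, 0.0250224 , 0.13043747]), 'tool_rot': array([-2.52985633e+00, -1.95611560e-03, -1.51057269e+00]), 'contact_force': array([-3.93920977, -0.47967563,  6.99325634]), 'wrist_torque': array([-0.00524891,  0.48924768,  0.00345872]), 'gripper_force': 48.812440037727356, 'width': 0.02704894619352705}
[322. 276.] [106.  72.] [327.14396552 289.86034483] [ 293  276   65   32 1160]
[ 0.00139669  0.00031483 -0.01250912]
```

```bash
cat >p4.py <<'E'
from plan import *
from bench import bot
st=bot.get_state();q0=np.array(st["joint_positions"]);p=np.array(st["eef_pos"]);Rr=R.from_euler('xyz',st["tool_rot"]);print(p,fk(q0)[0])
dz=Rr.apply([0,0,-1])
q1,*e=track(q0,fk(q0)[0]+.11*dz,fk(q0)[1]);print(q1.round(2),e)
q1b,*e=track(q1,fk(q1)[0]+[.02,.0,.06],fk(q1)[1]);print(q1b.round(2),e)
V=lambda yaw:R.from_euler('xyz',[np.pi,0,yaw])
for nm,P in(("cup",[.485,.397,.23]),):
  for yd in range(-180,180,20):
    Rg=V(np.radians(yd));rot=(fk(q1b)[1].inv()*Rg).magnitude()
    q,a,b=track(q1b,np.array(P),Rg,30);print(yd,round(np.degrees(rot)),q.round(2),round(a,3),round(b,3))
E
python3 p4.py
```

```text
[0.58084523 0.0250224  0.13043747] [0.57868885 0.01571694 0.12974105]
[-0.14  0.27  0.06  2.32  3.06  0.05  0.05] [np.float64(1.8716293914158963e-08), 1.373155734963738e-08]
[-0.21  0.17  0.14  2.19  3.08  0.01  0.04] [np.float64(0.05527959076872578), 0.18371378704251543]
-180 102 [-1.32  0.77  1.2   1.64 -0.81  1.34  1.59] 0.05 0.102
-160 85 [-2.88  2.06  1.32  1.62  1.33  0.01 -0.65] 0.843 2.28
-140 69 [-1.9   0.73  1.32  1.76  2.21  0.01 -0.95] 0.302 1.279
-120 56 [-1.87  0.46  1.32  1.74  2.56  0.01 -0.82] 0.371 1.322
-100 47 [-1.77  0.28  1.23  1.74  2.88  0.01 -0.67] 0.4 1.328
-80 46 [-0.91  0.16  0.2   1.71  3.12  0.01 -0.54] 0.387 1.285
-60 52 [ 0.24  0.27 -1.14  1.7   3.41  0.01 -0.43] 0.405 1.347
-40 64 [ 0.46  0.45 -1.34  1.71  3.73  0.01 -0.26] 0.381 1.357
-20 79 [ 0.52  0.81 -1.34  1.76  4.19  0.01 -0.18] 0.288 1.292
0 96 [-0.28 -0.16  0.8   2.42  4.5   0.74 -1.11] 0.524 1.911
20 113 [-2.04  0.31  1.32  2.12  4.5   0.03 -0.51] 0.186 0.98
40 131 [-1.34  1.03  1.32  1.54  4.5   1.87 -0.72] 0.273 0.923
60 149 [-0.99  0.61  0.46  1.51 -0.29  1.09 -0.99] 0.0 0.0
80 168 [ 0.69 -0.3  -1.34  2.42  0.5   1.98  2.84] 0.724 2.818
100 174 [-1.08  0.65  0.64  1.52 -0.41  1.12 -0.18] 0.0 0.0
120 155 [-0.15  0.82 -1.15  1.47  0.76  1.34 -0.83] 0.0 0.0
140 137 [-3.12 -0.3   1.32  1.98  0.69  1.02 -0.44] 0.4 0.859
160 119 [-0.18  0.78 -1.04  1.47  0.68  1.29 -0.07] 0.0 0.0
```

```bash
python3 - <<'E'
t=open("ik.py").read()
t=t.replace("def row(q):","""D2+=[([-.969,.355,.713,2.064,.86,.567,.643],[.5526,.0211,.3012],0),([-.369,.294,.256,2.258,2.745,.217,-.05],[.5872,.0269,.2662],0),([-.134,.31,.048,2.311,3.056,.094,.048],[.52976,.02276,.2068],0),([-.0908,.529,.00258,2.263,3.0767,.26245,.0398],[.58084,.02502,.13044],0)]
def row(q):""").replace("Rs[6][:,[1]],z(7)","Rs[6][:,[1]],z(6),z(7)[:,:0],Rs[1][:,[1]]")
open("ik.py","w").write(t)
E
cat >p5.py <<'E'
from plan import *
from bench import bot
print(L.round(4),rk,np.abs(A@L-b).max())
st=bot.get_state();q0=np.array(st["joint_positions"]);Rr=fk(q0)[1]
q1,*e=track(q0,fk(q0)[0]+.11*Rr.apply([0,0,-1]),Rr);print(q1.round(2),e)
V=lambda yaw:R.from_euler('xyz',[np.pi,0,yaw])
best=None
for q5m in(1.2,1.6):
 for q6m in(.5,.8):
  for yd in range(90,210,20):
   for h in(.30,.36):
    g,eg=ik(np.array([.485,.397,.26]),V(np.radians(yd)),np.array([-.7,.5,.0,1.6,0.0,1.1,0]),.02)
    qm=np.array([-.35,.15,0,2.1,q5m,q6m,.0]);N=3
    qs=[q1+(qm-q1)*k/N for k in range(1,N+1)]+[qm+(g-qm)*k/4 for k in range(1,5)]
    q=q1;E=0;zs=[]
    for w in qs:
        q,a,c=track(q,*fk(w),n=5);E+=a+c;pt=fk(w);zs.append((pt[0]+pt[1].apply([0,0,.095]))[2])
    sc=E*10-min(zs[0:],default=0)+.1*abs(q[4])
    if eg<.005 and(best is None or sc<best[0]):best=(sc,q5m,q6m,yd,E,min(zs),qs,q)
print(best[:6],best[7].round(2));np.save("qs.npy",best[6]);show(best[6],q1)
for w in best[6]:print((fk(w)[0]+fk(w)[1].apply([0,0,.095])).round(3))
E
python3 p5.py
```

```text
[ 2.540e-01  5.507e-01 -6.200e-03 -9.200e-03  3.715e-01 -3.000e-04
  3.053e-01 -6.200e-03] 7 0.00280340943110724
[-0.14  0.27  0.05  2.32  3.06  0.05  0.05] [np.float64(1.8959818365426925e-08), 1.3986015926877597e-08]
(np.float64(-0.16481877033427994), 1.2, 0.8, 170, np.float64(3.056543164344001e-07), np.float64(0.16499846361051976)) [-0.72  0.55  0.    1.45 -0.    1.13  0.68]
d [ 0.08 -3.92 -1.07] w [3.11 0.17 5.53] p [0.595 0.024 0.314] trk [-0.38  0.23  0.25  2.25  2.61  0.27 -0.14] 0.0 0.0
d [ 0.46 -2.28 -0.95] w [2.35 1.14 5.53] p [ 0.602 -0.021  0.375] trk [-0.67  0.2   0.5   2.18  1.88  0.44 -0.06] 0.0 0.0
d [ 1.79 -0.57 -1.45] w [1.57 2.57 5.01] p [ 0.535 -0.045  0.37 ] trk [-0.78  0.16  0.5   2.11  1.15  0.7   0.05] 0.0 0.0
d [ 0.62  2.93 -0.4 ] w [-0.36  1.48  0.03] p [0.555 0.039 0.342] trk [-0.77  0.26  0.41  1.95  0.81  0.78  0.26] 0.0 0.0
d [ 1.46  3.31 -0.69] w [-0.68  1.82 -0.29] p [0.555 0.144 0.308] trk [-0.74  0.36  0.27  1.78  0.51  0.89  0.43] 0.0 0.0
d [ 2.19  3.59 -0.74] w [-0.97  2.1  -0.65] p [0.531 0.266 0.278] trk [-0.72  0.46  0.13  1.62  0.25  1.02  0.56] 0.0 0.0
d [ 2.7   3.78 -0.53] w [-1.23  2.3  -0.99] p [0.485 0.397 0.26 ] trk [-0.7   0.55 -0.03  1.45  0.02  1.13  0.66] 0.0 0.0
[0.671 0.018 0.257]
[ 0.678 -0.051  0.326]
[ 0.591 -0.092  0.309]
[ 0.602 -0.003  0.27 ]
[0.589 0.113 0.225]
[0.551 0.249 0.186]
[0.485 0.397 0.165]
```

>>> {"name": "drive_tool", "arguments": {
  "plan": [
    {"fingers":-1,"dx":0,"dy":0,"dz":-0.4,"wx":0,"wy":0,"wz":0},
    {"fingers":-1,"dx":0,"dy":0,"dz":-0.8,"wx":0,"wy":0,"wz":0},
    {"fingers":-1,"dx":0,"dy":0,"dz":-1.2,"wx":0,"wy":0,"wz":0},
    {"fingers":-1,"dx":0,"dy":0,"dz":-1.6,"wx":0,"wy":0,"wz":0},
    {"fingers":-1,"dx":0,"dy":0,"dz":-2,"wx":0,"wy":0,"wz":0}
  ]
}}

```text
clock: 8.68
eef_pos: [0.5466, 0.0229, 0.1792]
tool_rot: [-2.531, -0.002, -1.511]
contact_force: [-0.2, 0.6, -0.6]
width: 0.0268
gripper_force: 49.4
```

>>> {"name": "drive_tool", "arguments": {
  "plan": [
    {"fingers":-1,"dx":0,"dy":0,"dz":-0.6,"wx":0,"wy":0,"wz":0},
    {"fingers":-1,"dx":0,"dy":0,"dz":-1.2,"wx":0,"wy":0,"wz":0},
    {"fingers":-1,"dx":0,"dy":0,"dz":-1.8,"wx":0,"wy":0,"wz":0},
    {"fingers":-1,"dx":0,"dy":0,"dz":-1.8,"wx":0,"wy":0,"wz":0},
    {"fingers":-1,"dx":0,"dy":0,"dz":-1.8,"wx":0,"wy":0,"wz":0}
  ]
}}

```text
clock: 9.1
eef_pos: [0.5157, 0.0213, 0.2233]
tool_rot: [-2.53, -0.002, -1.511]
contact_force: [0.4, -0.7, -1.0]
width: 0.0272
gripper_force: 49.6
```

```bash
cat >p6.py <<'E'
from plan import *
from bench import bot
st=bot.get_state();q1=np.array(st["joint_positions"]);print(q1.round(3),st["eef_pos"],fk(q1)[0],st["width"],st["contact_force"])
qs=np.load("qs.npy");qm=qs[2];g=qs[-1]
W=[q1+(qm-q1)*k/4 for k in range(1,5)]+[qm+(g-qm)*k/4 for k in range(1,5)]
show(W,q1)
for w in W:print((fk(w)[0]+fk(w)[1].apply([0,0,.095])).round(3))
E
python3 p6.py
```

```text
[-0.142  0.257  0.059  2.318  3.058  0.045  0.055] [0.51573231 0.02126195 0.22331846] [0.51513819 0.02112343 0.22340526] 0.027160605990985878 [ 0.41693565 -0.67058772 -0.98375643]
d [-0.16 -3.13 -0.68] w [2.4  0.04 4.13] p [0.58  0.03  0.294] trk [-0.31  0.23  0.19  2.27  2.75  0.22 -0.12] 0.0 0.0
d [ 0.01 -2.28 -0.59] w [2.01 0.53 4.18] p [0.608 0.004 0.354] trk [-0.55  0.21  0.4   2.22  2.27  0.35 -0.13] 0.0 0.0
d [ 0.59 -1.28 -0.72] w [1.56 1.24 4.06] p [ 0.591 -0.031  0.38 ] trk [-0.71  0.19  0.51  2.17  1.68  0.5  -0.02] 0.0 0.0
d [ 1.56 -0.45 -1.08] w [1.16 2.09 3.66] p [ 0.535 -0.045  0.37 ] trk [-0.77  0.16  0.49  2.11  1.15  0.71  0.05] 0.0 0.0
d [ 0.62  2.93 -0.4 ] w [-0.36  1.48  0.03] p [0.555 0.039 0.342] trk [-0.76  0.26  0.4   1.95  0.81  0.78  0.26] 0.0 0.0
d [ 1.46  3.31 -0.69] w [-0.68  1.82 -0.29] p [0.555 0.144 0.308] trk [-0.74  0.36  0.26  1.78  0.51  0.89  0.43] 0.0 0.0
d [ 2.19  3.59 -0.74] w [-0.97  2.1  -0.65] p [0.531 0.266 0.278] trk [-0.71  0.46  0.12  1.62  0.25  1.02  0.56] 0.0 0.0
d [ 2.7   3.78 -0.53] w [-1.23  2.3  -0.99] p [0.485 0.397 0.26 ] trk [-0.7   0.55 -0.04  1.45  0.02  1.14  0.66] 0.0 0.0
[0.652 0.029 0.232]
[ 0.686 -0.013  0.303]
[ 0.664 -0.067  0.331]
[ 0.591 -0.092  0.309]
[ 0.602 -0.003  0.27 ]
[0.589 0.113 0.225]
[0.551 0.249 0.186]
[0.485 0.397 0.165]
```

>>> {"name": "drive_tool", "arguments": {
  "plan": [
    {"fingers":-1,"dx":0,"dy":-0.8,"dz":-0.2,"wx":0.6,"wy":0,"wz":1},
    {"fingers":-1,"dx":-0.1,"dy":-1.6,"dz":-0.4,"wx":1.2,"wy":0,"wz":2},
    {"fingers":-1,"dx":-0.1,"dy":-2.4,"dz":-0.5,"wx":1.8,"wy":0,"wz":3.1},
    {"fingers":-1,"dx":-0.16,"dy":-3.13,"dz":-0.68,"wx":2.4,"wy":0.04,"wz":4.13},
    {"fingers":-1,"dx":-0.16,"dy":-3.13,"dz":-0.68,"wx":2.4,"wy":0.04,"wz":4.13}
  ]
}}

```text
clock: 9.52
eef_pos: [0.5832, 0.0323, 0.2943]
tool_rot: [-2.319, 0.282, -1.839]
contact_force: [0.2, 1.3, -1.9]
width: 0.0269
gripper_force: 49.6
```

>>> {"name": "drive_tool", "arguments": {
  "plan": [
    {"fingers":-1,"dx":0,"dy":-0.6,"dz":-0.15,"wx":0.5,"wy":0.1,"wz":1},
    {"fingers":-1,"dx":0,"dy":-1.1,"dz":-0.3,"wx":1,"wy":0.3,"wz":2},
    {"fingers":-1,"dx":0,"dy":-1.7,"dz":-0.45,"wx":1.5,"wy":0.4,"wz":3.1},
    {"fingers":-1,"dx":0.01,"dy":-2.28,"dz":-0.59,"wx":2,"wy":0.53,"wz":4.18},
    {"fingers":-1,"dx":0.01,"dy":-2.28,"dz":-0.59,"wx":2,"wy":0.53,"wz":4.18}
  ]
}}

```text
clock: 9.93
eef_pos: [0.6098, 0.0052, 0.3531]
tool_rot: [-2.261, 0.575, -2.202]
contact_force: [0.1, 0.3, -1.2]
width: 0.0265
gripper_force: 49.7
```

>>> {"name": "drive_tool", "arguments": {
  "plan": [
    {"fingers":-1,"dx":0.15,"dy":-0.3,"dz":-0.2,"wx":0.4,"wy":0.3,"wz":1},
    {"fingers":-1,"dx":0.3,"dy":-0.6,"dz":-0.35,"wx":0.8,"wy":0.6,"wz":2},
    {"fingers":-1,"dx":0.45,"dy":-0.95,"dz":-0.55,"wx":1.2,"wy":0.9,"wz":3},
    {"fingers":-1,"dx":0.59,"dy":-1.28,"dz":-0.72,"wx":1.56,"wy":1.24,"wz":4.06},
    {"fingers":-1,"dx":0.59,"dy":-1.28,"dz":-0.72,"wx":1.56,"wy":1.24,"wz":4.06}
  ]
}}

```text
clock: 10.35
eef_pos: [0.5926, -0.031, 0.3793]
tool_rot: [-2.42, 0.793, -2.705]
contact_force: [-0.0, 1.2, -0.8]
width: 0.0273
gripper_force: 49.9
```

>>> {"name": "drive_tool", "arguments": {
  "plan": [
    {"fingers":-1,"dx":0.4,"dy":-0.1,"dz":-0.27,"wx":0.3,"wy":0.5,"wz":0.9},
    {"fingers":-1,"dx":0.8,"dy":-0.2,"dz":-0.54,"wx":0.6,"wy":1,"wz":1.8},
    {"fingers":-1,"dx":1.2,"dy":-0.3,"dz":-0.8,"wx":0.9,"wy":1.5,"wz":2.7},
    {"fingers":-1,"dx":1.56,"dy":-0.45,"dz":-1.08,"wx":1.16,"wy":2.09,"wz":3.66},
    {"fingers":-1,"dx":1.56,"dy":-0.45,"dz":-1.08,"wx":1.16,"wy":2.09,"wz":3.66}
  ]
}}

```text
clock: 10.77
eef_pos: [0.5365, -0.0453, 0.3694]
tool_rot: [-2.761, 0.808, 2.942]
contact_force: [1.3, -0.3, -1.3]
width: 0.027
gripper_force: 49.8
```

```bash
cat >p7.py <<'E'
from plan import *
from bench import bot
st=bot.get_state();q1=np.array(st["joint_positions"]);print(q1.round(3),st["eef_pos"],fk(q1)[0],st["width"])
V=R.from_euler('xyz',[np.pi,0,np.radians(170)])
q=q1
for P,n in(([.485,.397,.26],4),):
    steps(P,V,n);q,*e=track(q,np.array(P),V,20);print(q.round(2),e)
E
python3 p7.py
```

```text
[-0.796  0.164  0.526  2.11   1.14   0.696  0.061] [ 0.53652124 -0.04527362  0.36941852] [ 0.535679   -0.04506209  0.36920014] 0.026983447818596646
d [ 1.46  3.2  -1.5 ] w [-0.88  1.9  -0.42]
d [ 1.55  3.38 -0.89] w [-0.88  1.9  -0.42]
d [ 1.51  3.5  -0.27] w [-0.88  1.9  -0.42]
d [1.35 3.56 0.34] w [-0.88  1.9  -0.42]
[-0.75  0.55  0.04  1.45 -0.03  1.13  0.7 ] [np.float64(7.048521649367389e-10), 2.800930829678503e-10]
```

>>> {"name": "drive_tool", "arguments": {
  "plan": [
    {"fingers":-1,"dx":0.4,"dy":0.8,"dz":-0.4,"wx":-0.2,"wy":0.5,"wz":-0.1},
    {"fingers":-1,"dx":0.75,"dy":1.6,"dz":-0.75,"wx":-0.44,"wy":0.95,"wz":-0.2},
    {"fingers":-1,"dx":1.1,"dy":2.4,"dz":-1.1,"wx":-0.66,"wy":1.4,"wz":-0.3},
    {"fingers":-1,"dx":1.46,"dy":3.2,"dz":-1.5,"wx":-0.88,"wy":1.9,"wz":-0.42},
    {"fingers":-1,"dx":1.46,"dy":3.2,"dz":-1.5,"wx":-0.88,"wy":1.9,"wz":-0.42}
  ]
}}

```text
clock: 11.18
eef_pos: [0.5259, 0.0709, 0.3418]
tool_rot: [-2.874, 0.607, 2.924]
contact_force: [0.1, 0.3, -0.4]
width: 0.027
gripper_force: 49.7
```

>>> {"name": "drive_tool", "arguments": {
  "plan": [
    {"fingers":-1,"dx":0.4,"dy":0.8,"dz":-0.2,"wx":-0.2,"wy":0.5,"wz":-0.1},
    {"fingers":-1,"dx":0.77,"dy":1.7,"dz":-0.45,"wx":-0.44,"wy":0.95,"wz":-0.2},
    {"fingers":-1,"dx":1.15,"dy":2.5,"dz":-0.7,"wx":-0.66,"wy":1.4,"wz":-0.3},
    {"fingers":-1,"dx":1.55,"dy":3.38,"dz":-0.89,"wx":-0.88,"wy":1.9,"wz":-0.42},
    {"fingers":-1,"dx":1.55,"dy":3.38,"dz":-0.89,"wx":-0.88,"wy":1.9,"wz":-0.42}
  ]
}}

```text
clock: 11.6
eef_pos: [0.5127, 0.1802, 0.3135]
tool_rot: [-2.966, 0.404, 2.919]
contact_force: [0.6, 0.7, -0.2]
width: 0.0269
gripper_force: 49.7
```

>>> {"name": "drive_tool", "arguments": {
  "plan": [
    {"fingers":-1,"dx":0.4,"dy":0.85,"dz":-0.1,"wx":-0.2,"wy":0.5,"wz":-0.1},
    {"fingers":-1,"dx":0.75,"dy":1.75,"dz":-0.15,"wx":-0.44,"wy":0.95,"wz":-0.2},
    {"fingers":-1,"dx":1.1,"dy":2.6,"dz":-0.2,"wx":-0.66,"wy":1.4,"wz":-0.3},
    {"fingers":-1,"dx":1.51,"dy":3.5,"dz":-0.27,"wx":-0.88,"wy":1.9,"wz":-0.42},
    {"fingers":-1,"dx":1.51,"dy":3.5,"dz":-0.27,"wx":-0.88,"wy":1.9,"wz":-0.42}
  ]
}}

```text
clock: 12.02
eef_pos: [0.4996, 0.2896, 0.2853]
tool_rot: [-3.052, 0.2, 2.935]
contact_force: [0.0, 1.0, -2.0]
width: 0.0267
gripper_force: 49.8
```

>>> {"name": "drive_tool", "arguments": {
  "plan": [
    {"fingers":-1,"dx":0.3,"dy":0.9,"dz":0.1,"wx":-0.2,"wy":0.5,"wz":-0.1},
    {"fingers":-1,"dx":0.7,"dy":1.8,"dz":0.2,"wx":-0.44,"wy":0.95,"wz":-0.2},
    {"fingers":-1,"dx":1,"dy":2.7,"dz":0.25,"wx":-0.66,"wy":1.4,"wz":-0.3},
    {"fingers":-1,"dx":1.35,"dy":3.56,"dz":0.34,"wx":-0.88,"wy":1.9,"wz":-0.42},
    {"fingers":-1,"dx":1.35,"dy":3.56,"dz":0.34,"wx":-0.88,"wy":1.9,"wz":-0.42}
  ]
}}

```text
clock: 12.43
eef_pos: [0.4866, 0.3989, 0.2573]
tool_rot: [-3.14, -0.001, 2.967]
contact_force: [0.2, 0.5, -1.6]
width: 0.0265
gripper_force: 49.8
```

```bash
cat >p8.py <<'E'
from plan import *
from bench import bot
import pickle
S=bot.get_image("scene");w=bot.get_image("wrist")
st=bot.get_state();q1=np.array(st["joint_positions"]);print(st["clock"],q1.round(3),st["eef_pos"],st["tool_rot"],st["width"])
V=R.from_euler('xyz',[np.pi,0,np.radians(170)])
steps([.485,.397,.26],V);steps([.485,.397,.115],V)
x=cv2.resize(S["pixels"][60:310,380:620],None,fx=1.7,fy=1.7)
y=w["pixels"][:,:];cv2.imwrite("pics/cup.png",np.hstack([x,cv2.resize(y,None,fx=.61,fy=.61)[:244].repeat(1,0) if 0 else cv2.copyMakeBorder(cv2.resize(y,(384,240)),0,x.shape[0]-240,0,0,cv2.BORDER_CONSTANT)])[...,::-1])
for P in((.485,.397,.085),):print(proj(S,P),(np.array(proj(S,P))-[380,60])*1.7,np.array(proj(w,P))*.6+[x.shape[1],0])
E
python3 p8.py
```

```text
12.5333 [-0.747  0.557  0.048  1.453 -0.024  1.135  0.697] [0.48724363 0.39519033 0.25886998] [-3.13724434e+00  1.25173794e-03  2.96326015e+00] 0.027046860397542394
d [ 0.08  0.05 -0.04] w [-0.04  0.01 -0.04]
d [0.09 0.07 4.8 ] w [-0.04  0.01 -0.04]
(np.float64(507.5594653022563), np.float64(237.24888836560277)) [216.85109101 301.32311022] [601.4195391  101.11825123]
```

View pics/cup.png

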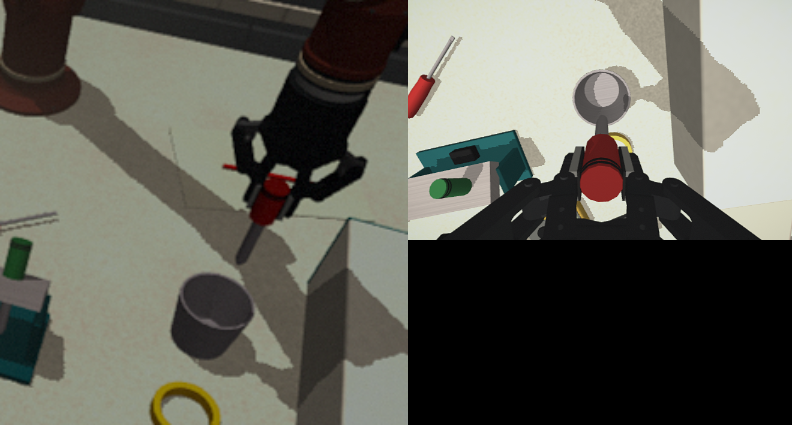

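The wrist crop shows the cup rim centred at (601,97) under the held red electrode, matching the prediction (601,101). I'll lower and release.

>>> {"name": "drive_tool", "arguments": {
  "plan": [
    {"fingers":-1,"dx":0.09,"dy":0.05,"dz":1,"wx":0,"wy":0,"wz":0},
    {"fingers":-1,"dx":0.09,"dy":0.07,"dz":2,"wx":0,"wy":0,"wz":0},
    {"fingers":-1,"dx":0.09,"dy":0.07,"dz":3,"wx":0,"wy":0,"wz":0},
    {"fingers":-1,"dx":0.09,"dy":0.07,"dz":4,"wx":0,"wy":0,"wz":0},
    {"fingers":-1,"dx":0.09,"dy":0.07,"dz":4.5,"wx":0,"wy":0,"wz":0}
  ]
}}

```text
clock: 12.95
eef_pos: [0.4829, 0.3962, 0.1223]
tool_rot: [-3.135, -0.002, 2.963]
contact_force: [-0.5, 0.5, -1.9]
width: 0.0268
gripper_force: 49.9
```

>>> {"name": "drive_tool", "arguments": {
  "plan": [
    {"fingers":-1,"dx":0,"dy":0,"dz":0.2,"wx":0,"wy":0,"wz":0},
    {"fingers":-1,"dx":0,"dy":0,"dz":0.4,"wx":0,"wy":0,"wz":0},
    {"fingers":-1,"dx":0,"dy":0,"dz":0.4,"wx":0,"wy":0,"wz":0},
    {"fingers":0.3,"dx":0,"dy":0,"dz":0.4,"wx":0,"wy":0,"wz":0},
    {"fingers":0.3,"dx":0,"dy":0,"dz":0.4,"wx":0,"wy":0,"wz":0}
  ]
}}

```text
clock: 13.37
eef_pos: [0.4847, 0.4013, 0.1158]
tool_rot: [3.137, 0.001, 2.963]
contact_force: [0.4, 0.5, -0.3]
width: 0.0501
gripper_force: 0.0
```

>>> {"name": "drive_tool", "arguments": {
  "plan": [
    {"fingers":0.5,"dx":0,"dy":0,"dz":0,"wx":0,"wy":0,"wz":0},
    {"fingers":0.5,"dx":0,"dy":0,"dz":0,"wx":0,"wy":0,"wz":0},
    {"fingers":0.5,"dx":0,"dy":0,"dz":0,"wx":0,"wy":0,"wz":0},
    {"fingers":0.5,"dx":0,"dy":0,"dz":0,"wx":0,"wy":0,"wz":0},
    {"fingers":0.5,"dx":0,"dy":0,"dz":0,"wx":0,"wy":0,"wz":0}
  ]
}}

```text
clock: 13.78
eef_pos: [0.4835, 0.4009, 0.1141]
tool_rot: [3.139, -0.002, 2.963]
contact_force: [-0.9, -0.2, 0.6]
width: 0.0638
gripper_force: 0.0
```

>>> {"name": "drive_tool", "arguments": {
  "plan": [
    {"fingers":0.7,"dx":0,"dy":0,"dz":-0.5,"wx":0,"wy":0,"wz":0},
    {"fingers":0.7,"dx":0,"dy":0,"dz":-1.2,"wx":0,"wy":0,"wz":0},
    {"fingers":0.7,"dx":0,"dy":0,"dz":-2.2,"wx":0,"wy":0,"wz":0},
    {"fingers":1,"dx":0,"dy":0,"dz":-3.3,"wx":0,"wy":0,"wz":0},
    {"fingers":1,"dx":0,"dy":0,"dz":-4.5,"wx":0,"wy":0,"wz":0}
  ]
}}

```text
clock: 14.2
eef_pos: [0.4829, 0.3999, 0.2493]
tool_rot: [3.142, -0.003, 2.963]
contact_force: [1.2, 0.9, 0.5]
width: 0.0856
gripper_force: 0.0
```

```bash
cat >p9.py <<'E'
from plan import *
from bench import bot
import pickle
S=bot.get_image("scene");w=bot.get_image("wrist")
st=bot.get_state();q1=np.array(st["joint_positions"]);print(st["clock"],q1.round(3),st["eef_pos"],st["tool_rot"],st["width"])
# fresh: rack yaw -2.4deg ; cap centre from triangulation
y=np.radians(-2.4);f=np.array([.5186,-.348,.131])
for nm,psi in(("same",y),("flip",y+np.pi)):
    Rg=Rtool(psi,0);q,*e=track(q1,np.array([.5186,-.348,.25]),Rg,30);print(nm,q.round(2),e,np.degrees((fk(q1)[1].inv()*Rg).magnitude()));steps([.5186,-.348,.25],Rg,5)
x=cv2.resize(S["pixels"][60:310,380:620],None,fx=1.7,fy=1.7)
cv2.imwrite("pics/cup2.png",np.hstack([x,cv2.copyMakeBorder(cv2.resize(w["pixels"],(384,240)),0,x.shape[0]-240,0,0,cv2.BORDER_CONSTANT)])[...,::-1])
E
python3 p9.py
```

```text
14.3 [-0.753  0.557  0.048  1.46  -0.031  1.109  0.693] [0.48672804 0.40289536 0.25620216] [3.12806101 0.00755787 2.96291638] 0.08541241689447347
same [ 0.27  0.6   0.5   1.49 -0.3   1.14  0.78] [np.float64(2.515288241483143e-09), 9.81750010274784e-10] 82.16948001513104
d [-1.1  -4.89 -0.02] w [ 0.03 -0.01  2.74]
d [-2.44 -4.38  0.  ] w [ 0.03 -0.01  2.74]
d [-3.58 -3.51  0.02] w [ 0.03 -0.01  2.74]
d [-4.42 -2.36  0.03] w [ 0.03 -0.01  2.74]
d [-4.91 -1.01  0.04] w [ 0.03 -0.01  2.74]
flip [ 1.14  0.82 -1.19  1.45  0.76  1.38  2.84] [np.float64(0.0003897260253566087), 0.17944568454352805] 97.83746657321448
d [-1.1  -4.89 -0.02] w [ 0.01  0.03 -3.26]
d [ 0.6  -4.97 -0.01] w [ 0.01  0.03 -3.26]
d [ 2.23 -4.49 -0.01] w [ 0.01  0.03 -3.26]
d [ 3.61 -3.48  0.01] w [ 0.01  0.03 -3.26]
d [ 4.56 -2.07  0.02] w [ 0.01  0.03 -3.26]
```

View pics/cup2.png

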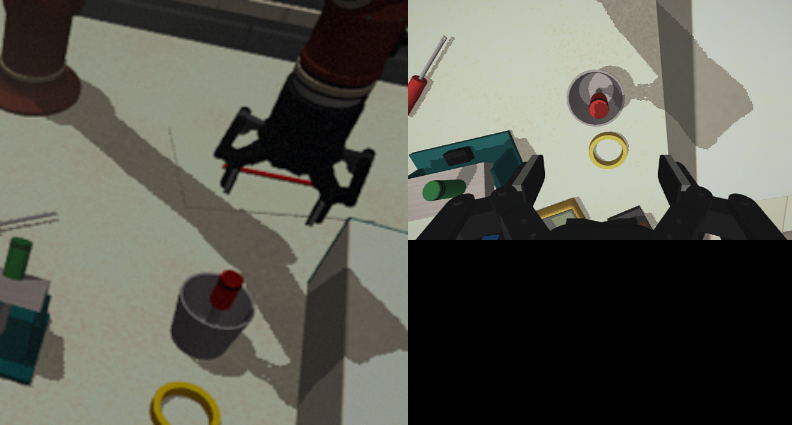

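The cup holds the red electrode (its cap at (228,285) in the scene crop), gripper clear. On to the rack.

>>> {"name": "drive_tool", "arguments": {
  "plan": [
    {"fingers":1,"dx":-0.3,"dy":-1.2,"dz":0,"wx":0,"wy":0,"wz":0.7},
    {"fingers":1,"dx":-0.5,"dy":-2.4,"dz":0,"wx":0,"wy":0,"wz":1.4},
    {"fingers":1,"dx":-0.8,"dy":-3.6,"dz":0,"wx":0,"wy":0,"wz":2},
    {"fingers":1,"dx":-1.1,"dy":-4.89,"dz":0,"wx":0.03,"wy":0,"wz":2.74},
    {"fingers":1,"dx":-1.1,"dy":-4.89,"dz":0,"wx":0.03,"wy":0,"wz":2.74}
  ]
}}

```text
clock: 14.72
eef_pos: [0.4917, 0.2392, 0.2487]
tool_rot: [-3.133, 0.002, 2.66]
contact_force: [0.4, -2.1, 0.0]
width: 0.0854
gripper_force: 0.0
```

>>> {"name": "drive_tool", "arguments": {
  "plan": [
    {"fingers":1,"dx":-0.6,"dy":-1.1,"dz":0,"wx":0,"wy":0,"wz":0.7},
    {"fingers":1,"dx":-1.2,"dy":-2.2,"dz":0,"wx":0,"wy":0,"wz":1.4},
    {"fingers":1,"dx":-1.8,"dy":-3.3,"dz":0,"wx":0,"wy":0,"wz":2},
    {"fingers":1,"dx":-2.44,"dy":-4.38,"dz":0,"wx":0.03,"wy":0,"wz":2.74},
    {"fingers":1,"dx":-2.44,"dy":-4.38,"dz":0,"wx":0.03,"wy":0,"wz":2.74}
  ]
}}

```text
clock: 15.13
eef_pos: [0.4969, 0.0899, 0.2489]
tool_rot: [-3.132, 0.004, 2.373]
contact_force: [0.0, -0.7, 0.4]
width: 0.0856
gripper_force: 0.0
```

>>> {"name": "drive_tool", "arguments": {
  "plan": [
    {"fingers":1,"dx":-0.9,"dy":-0.9,"dz":0,"wx":0,"wy":0,"wz":0.7},
    {"fingers":1,"dx":-1.8,"dy":-1.8,"dz":0,"wx":0,"wy":0,"wz":1.4},
    {"fingers":1,"dx":-2.7,"dy":-2.6,"dz":0,"wx":0,"wy":0,"wz":2},
    {"fingers":1,"dx":-3.58,"dy":-3.51,"dz":0.02,"wx":0.03,"wy":0,"wz":2.74},
    {"fingers":1,"dx":-3.58,"dy":-3.51,"dz":0.02,"wx":0.03,"wy":0,"wz":2.74}
  ]
}}

```text
clock: 15.55
eef_pos: [0.5023, -0.0601, 0.2489]
tool_rot: [-3.13, 0.008, 2.087]
contact_force: [-0.4, -1.4, -0.6]
width: 0.0855
gripper_force: 0.0
```

>>> {"name": "drive_tool", "arguments": {
  "plan": [
    {"fingers":1,"dx":-1.1,"dy":-0.6,"dz":0,"wx":0,"wy":0,"wz":0.7},
    {"fingers":1,"dx":-2.2,"dy":-1.2,"dz":0,"wx":0,"wy":0,"wz":1.4},
    {"fingers":1,"dx":-3.3,"dy":-1.8,"dz":0,"wx":0,"wy":0,"wz":2},
    {"fingers":1,"dx":-4.42,"dy":-2.36,"dz":0.03,"wx":0.03,"wy":0,"wz":2.74},
    {"fingers":1,"dx":-4.42,"dy":-2.36,"dz":0.03,"wx":0.03,"wy":0,"wz":2.74}
  ]
}}

```text
clock: 15.97
eef_pos: [0.5076, -0.2101, 0.2485]
tool_rot: [-3.129, 0.012, 1.802]
contact_force: [-0.0, -0.8, 0.0]
width: 0.0854
gripper_force: 0.0
```

```bash
cat >p10.py <<'E'
from plan import *
from bench import bot
import pickle
st=bot.get_state();q1=np.array(st["joint_positions"]);print(st["clock"],q1.round(3),st["eef_pos"],st["tool_rot"],st["width"])
y=np.radians(-2.4);Rg=Rtool(y,0);f=np.array([.5186,-.348,.131])
steps([f[0],f[1],.24],Rg)
w=bot.get_image("wrist");pickle.dump(w,open("w3.pkl","wb"));cv2.imwrite("pics/w3.png",w["pixels"][...,::-1])
print(proj(w,f),proj(w,f+[0,0,.024]))
E
python3 p10.py
```

```text
15.9667 [ 0.05   0.469  0.445  1.701 -0.209  1.023  0.793] [ 0.50759869 -0.21006755  0.24853309] [-3.12894791  0.0121066   1.80157333] 0.08542709401736683
d [-4.56 -0.69  0.35] w [-0.1   0.13  2.6 ]
(np.float64(300.8449164357481), np.float64(322.3101796084401)) (np.float64(298.8788550495292), np.float64(340.9214626085691))
```

>>> {"name": "drive_tool", "arguments": {
  "plan": [
    {"fingers":1,"dx":-1.1,"dy":-0.2,"dz":0.1,"wx":0,"wy":0,"wz":0.7},
    {"fingers":1,"dx":-2.3,"dy":-0.35,"dz":0.2,"wx":0,"wy":0,"wz":1.3},
    {"fingers":1,"dx":-3.5,"dy":-0.5,"dz":0.3,"wx":-0.1,"wy":0.1,"wz":2},
    {"fingers":1,"dx":-4.56,"dy":-0.69,"dz":0.35,"wx":-0.1,"wy":0.13,"wz":2.6},
    {"fingers":1,"dx":-4.56,"dy":-0.69,"dz":0.35,"wx":-0.1,"wy":0.13,"wz":2.6}
  ]
}}

```text
clock: 16.43
eef_pos: [0.5199, -0.3453, 0.2377]
tool_rot: [-3.139, -0.002, 1.534]
contact_force: [-1.4, -0.4, 0.2]
width: 0.0855
gripper_force: 0.0
```

```bash
cat >p11.py <<'E'
from plan import *
from bench import bot
import pickle
w=bot.get_image("wrist");pickle.dump(w,open("w3.pkl","wb"));cv2.imwrite("pics/w3.png",w["pixels"][...,::-1])
st=bot.get_state();q1=np.array(st["joint_positions"]);print(st["clock"],q1.round(3),st["eef_pos"],st["tool_rot"],st["width"])
y=np.radians(-2.4);Rg=Rtool(y,0);f=np.array([.5186,-.348,.130])
t=f+[0,0,.025]
print(proj(w,f),proj(w,t),"blk top",proj(w,t+R.from_euler('z',y).apply([0,.076,0])))
box=(200,60,430,330);a,sa=cap(w,'yel',box,s=120);r,sr=blob(w,'yel',box,s=120,v=150);print(a,sa,r,sr)
print("plane top",plane(w,*r,.155))
steps([f[0],f[1],.116],Rg)
E
python3 p11.py
```

```text
16.4833 [ 0.263  0.607  0.491  1.505 -0.308  1.113  0.786] [ 0.52083584 -0.34124472  0.23760335] [-3.13877776 -0.0063538   1.5388221 ] 0.08550155366032132
(np.float64(319.8115421983606), np.float64(195.76733644161098)) (np.float64(319.4919408458702), np.float64(206.63846045129827)) blk top (np.float64(319.8135808397943), np.float64(98.05839075797077))
[320.5 197.5] [51. 37.] [320.55398587 206.43592331] [303 190  37  34 991]
plane top [ 0.51937937 -0.34787039  0.155     ]
d [-0.25 -0.06  4.05] w [-0.03 -0.06  0.09]
```

View pics/w3.png

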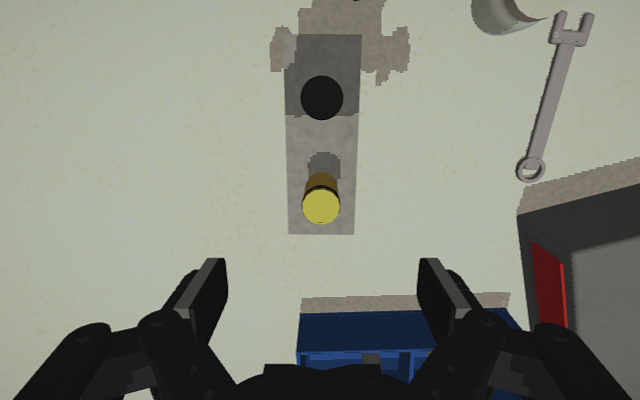

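The yellow cap top is at (320,206) as predicted, the black plug at (321,97), clear of the fingers. I'll descend and grip.

>>> {"name": "drive_tool", "arguments": {
  "plan": [
    {"fingers":1,"dx":-0.22,"dy":-0.04,"dz":0.5,"wx":-0.03,"wy":-0.06,"wz":0.09},
    {"fingers":1,"dx":-0.22,"dy":-0.04,"dz":1.4,"wx":-0.03,"wy":-0.06,"wz":0.09},
    {"fingers":1,"dx":-0.22,"dy":-0.04,"dz":2.4,"wx":-0.03,"wy":-0.06,"wz":0.09},
    {"fingers":1,"dx":-0.22,"dy":-0.04,"dz":3.4,"wx":-0.03,"wy":-0.06,"wz":0.09},
    {"fingers":1,"dx":-0.22,"dy":-0.04,"dz":4.0,"wx":-0.03,"wy":-0.06,"wz":0.09}
  ]
}}

```text
clock: 16.9
eef_pos: [0.5206, -0.3391, 0.115]
tool_rot: [-3.14, -0.008, 1.538]
contact_force: [-0.7, 0.2, 0.3]
width: 0.0854
gripper_force: 0.0
```

>>> {"name": "drive_tool", "arguments": {
  "plan": [
    {"fingers":1,"dx":0,"dy":0,"dz":0,"wx":0,"wy":0,"wz":0},
    {"fingers":-1,"dx":0,"dy":0,"dz":0,"wx":0,"wy":0,"wz":0},
    {"fingers":-1,"dx":0,"dy":0,"dz":0,"wx":0,"wy":0,"wz":0},
    {"fingers":-1,"dx":0,"dy":0,"dz":0,"wx":0,"wy":0,"wz":0},
    {"fingers":-1,"dx":0,"dy":0,"dz":0,"wx":0,"wy":0,"wz":0}
  ],
  "grip_force": 50
}}

```text
clock: 17.32
eef_pos: [0.5216, -0.3442, 0.1203]
tool_rot: [3.136, -0.0, 1.534]
contact_force: [0.6, 0.0, 0.2]
width: 0.0383
gripper_force: 0.0
```

>>> {"name": "drive_tool", "arguments": {
  "plan": [
    {"fingers":-1,"dx":0,"dy":0,"dz":0,"wx":0,"wy":0,"wz":0},
    {"fingers":-1,"dx":0,"dy":0,"dz":0,"wx":0,"wy":0,"wz":0},
    {"fingers":-1,"dx":0,"dy":0,"dz":0,"wx":0,"wy":0,"wz":0},
    {"fingers":-1,"dx":0,"dy":0,"dz":0,"wx":0,"wy":0,"wz":0},
    {"fingers":-1,"dx":0,"dy":0,"dz":0,"wx":0,"wy":0,"wz":0}
  ]
}}

```text
clock: 17.73
eef_pos: [0.5205, -0.3442, 0.12]
tool_rot: [3.138, -0.002, 1.533]
contact_force: [-1.9, 1.0, 6.0]
width: 0.0267
gripper_force: 49.0
```

```bash
cat >p12.py <<'E'
from plan import *
from bench import bot
import pickle
w=bot.get_image("wrist");st=bot.get_state();pickle.dump((w,st),open("grip2.pkl","wb"));q1=np.array(st["joint_positions"]);print(st["clock"],q1.round(3),st["eef_pos"],st["tool_rot"],st["contact_force"],st["width"])
w1,s1=pickle.load(open("grip1.pkl","rb"))
for im,col in((w1,'red'),(w,'yel')):
    x0,y0,x1,y1=(240,240,400,330);h=cv2.cvtColor(im["pixels"],cv2.COLOR_RGB2HSV).astype(int)
    m=sum(((h[...,0]>=a)&(h[...,0]<=b)) for a,b in H[col])>0
    m=m&(h[...,1]>110)&(h[...,2]>90)
    for v in(225,235,245,255,265,275,285,295,300,305):
        u=np.where(m[v,250:400])[0]+250;print(col,v,(u.min(),u.max(),len(u)) if len(u) else None,end=' ; ')
    vv=np.where(m[200:340,322])[0]+200;print(vv.min() if len(vv) else 0,vv.max() if len(vv) else 0)
cv2.imwrite("pics/cmp.png",np.hstack([w1["pixels"][180:380,220:430],w["pixels"][180:380,220:430]])[...,::-1])
E
python3 p12.py
```

```text
17.7833 [ 0.298  0.728  0.434  1.638 -0.383  0.859  0.85 ] [ 0.52048213 -0.34427331  0.11999859] [ 3.13833195e+00 -1.69888297e-03  1.53331655e+00] [-2.62824448  1.44254213  5.95976537] 0.026964886783070893
red 225 (np.int64(313), np.int64(333), 21) ; red 235 (np.int64(300), np.int64(344), 45) ; red 245 (np.int64(297), np.int64(346), 50) ; red 255 (np.int64(294), np.int64(348), 55) ; red 265 (np.int64(294), np.int64(351), 27) ; red 275 (np.int64(292), np.int64(353), 34) ; red 285 (np.int64(293), np.int64(350), 58) ; red 295 (np.int64(289), np.int64(355), 67) ; red 300 (np.int64(287), np.int64(358), 72) ; red 305 (np.int64(286), np.int64(358), 73) ; 223 336
yel 225 None ; yel 235 (np.int64(307), np.int64(333), 18) ; yel 245 (np.int64(299), np.int64(345), 28) ; yel 255 (np.int64(296), np.int64(344), 26) ; yel 265 (np.int64(295), np.int64(347), 34) ; yel 275 (np.int64(294), np.int64(349), 16) ; yel 285 (np.int64(306), np.int64(341), 17) ; yel 295 (np.int64(298), np.int64(348), 14) ; yel 300 (np.int64(291), np.int64(354), 10) ; yel 305 (np.int64(288), np.int64(355), 18) ; 232 339
```

View pics/cmp.png

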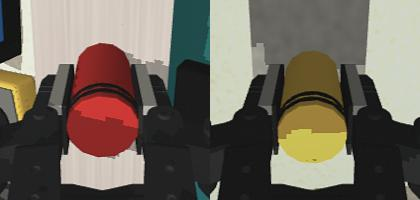

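```bash
cat >p13.py <<'E'
from h import *
import pickle
from scipy.optimize import fsolve
def off(im,st,vs,vt):
    R0=R.from_euler('xyz',st["tool_rot"]);p=np.array(st["eef_pos"]);th=np.linspace(0,2*np.pi,73)
    def rows(o):
        ring=lambda h:[proj(im,p+R0.apply([o[0]+.014*np.cos(t),.014*np.sin(t),-h+o[1]]))[1] for t in th]
        return min(ring(0)),max(ring(.05))
    o=fsolve(lambda o:np.array(rows(o))-[vs,vt],[0,.01]);return o
w1,s1=pickle.load(open("grip1.pkl","rb"));w2,s2=pickle.load(open("grip2.pkl","rb"))
a=off(w1,s1,223,337);b=off(w2,s2,231.5,342);print(a,b)
E
python3 p13.py
```

```text
[-0.00122115  0.01504091] [-0.00765386  0.01952079]
```

>>> {"name": "drive_tool", "arguments": {
  "plan": [
    {"fingers":0,"dx":0,"dy":0,"dz":0,"wx":0,"wy":0,"wz":0},
    {"fingers":0,"dx":0,"dy":0,"dz":0,"wx":0,"wy":0,"wz":0},
    {"fingers":0,"dx":-0.17,"dy":0,"dz":0.1,"wx":0,"wy":0,"wz":0},
    {"fingers":0,"dx":-0.17,"dy":0,"dz":0.1,"wx":0,"wy":0,"wz":0},
    {"fingers":0,"dx":-0.17,"dy":0,"dz":0.1,"wx":0,"wy":0,"wz":0}
  ]
}}

```text
clock: 18.2
eef_pos: [0.52, -0.3495, 0.115]
tool_rot: [3.14, -0.002, 1.533]
contact_force: [-0.6, 1.0, 0.1]
width: 0.0428
gripper_force: 0.0
```

>>> {"name": "drive_tool", "arguments": {
  "plan": [
    {"fingers":0,"dx":0,"dy":0,"dz":0,"wx":0,"wy":0,"wz":0},
    {"fingers":-1,"dx":0,"dy":0,"dz":0,"wx":0,"wy":0,"wz":0},
    {"fingers":-1,"dx":0,"dy":0,"dz":0,"wx":0,"wy":0,"wz":0},
    {"fingers":-1,"dx":0,"dy":0,"dz":0,"wx":0,"wy":0,"wz":0},
    {"fingers":-1,"dx":0,"dy":0,"dz":0,"wx":0,"wy":0,"wz":0}
  ]
}}

```text
clock: 18.62
eef_pos: [0.5201, -0.3489, 0.1154]
tool_rot: [3.14, -0.002, 1.534]
contact_force: [-0.9, -1.0, 0.8]
width: 0.0268
gripper_force: 49.2
```

>>> {"name": "drive_tool", "arguments": {
  "plan": [
    {"fingers":-1,"dx":0,"dy":0,"dz":0,"wx":0,"wy":0,"wz":0},
    {"fingers":-1,"dx":0,"dy":0,"dz":0,"wx":0,"wy":0,"wz":0},
    {"fingers":-1,"dx":0,"dy":0,"dz":0,"wx":0,"wy":0,"wz":0},
    {"fingers":-1,"dx":0,"dy":0,"dz":0,"wx":0,"wy":0,"wz":0},
    {"fingers":-1,"dx":0,"dy":0,"dz":0,"wx":0,"wy":0,"wz":0}
  ]
}}

```text
clock: 19.03
eef_pos: [0.5201, -0.3489, 0.1154]
tool_rot: [3.14, -0.002, 1.534]
contact_force: [-2.1, 0.5, 1.6]
width: 0.0267
gripper_force: 49.2
```

```bash
python3 p12.py|head -3; python3 p13.py; cat >p14.py <<'E'
from plan import *
from bench import bot
st=bot.get_state();q1=np.array(st["joint_positions"])
Rr=R.from_euler('xyz',[-2.52985633,-.0019561,-1.51057269]);pref=np.array([.58084523,.0250224,.13043747]);ax=Rr.apply([0,0,-1]);print(ax,axis(PSI))
print(bot.get_state()["eef_pos"])
ql,*e=track(q1,fk(q1)[0]+[0,0,.15],fk(q1)[1]);print(ql.round(2),e)
g=ik(pref+ax*.115,Rr,np.array([-.14,.26,.06,2.318,3.05,.05,.05]),.02)[0];print(g.round(2))
best=None
for q1m in(-.3,0,.2):
 for q5m in(1.2,1.6):
  for q6m in(.5,.8):
   for q7 in(0,.4):
    qm=np.array([q1m,.15,.1,2.1,q5m,q6m,q7])
    W=[ql+(qm-ql)*k/4 for k in range(1,5)]+[qm+(g-qm)*k/4 for k in range(1,5)]
    q=ql;E=0;zs=[];mx=0;a=ql
    for w in W:
        q,e1,e2=track(q,*fk(w),n=5);E+=e1+e2;pt=fk(w);zs.append((pt[0]+pt[1].apply([0,0,.095]))[2]);mx=max(mx,np.degrees((fk(a)[1].inv()*pt[1]).magnitude()),200*np.linalg.norm(fk(a)[0]-pt[0]));a=w
    sc=E*10+mx/10-20*min(min(zs),.2)
    if best is None or sc<best[0]:best=(sc,qm,E,mx,zs,W,q)
print(best[:4],np.round(best[4],3));np.save("qs2.npy",best[5]);show(best[5],ql)
E
python3 p14.py
```

```text
19.0833 [ 0.308  0.737  0.43   1.634 -0.384  0.856  0.857] [ 0.52009502 -0.34896016  0.11544887] [ 3.13983455e+00 -2.25143917e-03  1.53346270e+00] [-2.16085411  0.32555621  1.40428507] 0.02649576159368994
red 225 (np.int64(313), np.int64(333), 21) ; red 235 (np.int64(300), np.int64(344), 45) ; red 245 (np.int64(297), np.int64(346), 50) ; red 255 (np.int64(294), np.int64(348), 55) ; red 265 (np.int64(294), np.int64(351), 27) ; red 275 (np.int64(292), np.int64(353), 34) ; red 285 (np.int64(293), np.int64(350), 58) ; red 295 (np.int64(289), np.int64(355), 67) ; red 300 (np.int64(287), np.int64(358), 72) ; red 305 (np.int64(286), np.int64(358), 73) ; 223 336
yel 225 None ; yel 235 (np.int64(301), np.int64(341), 20) ; yel 245 (np.int64(296), np.int64(346), 30) ; yel 255 (np.int64(295), np.int64(347), 35) ; yel 265 (np.int64(294), np.int64(350), 33) ; yel 275 (np.int64(292), np.int64(348), 7) ; yel 285 (np.int64(297), np.int64(345), 6) ; yel 295 (np.int64(290), np.int64(353), 7) ; yel 300 (np.int64(295), np.int64(338), 6) ; yel 305 (np.int64(330), np.int64(334), 3) ; 230 339
[-0.00122115  
[... 798 characters left out ...]
[ 0.503 -0.297  0.334] trk [-0.33  0.31  0.74  1.95  0.56  0.54  0.74] 0.0 0.0
d [ 0.34  2.32 -2.09] w [-1.71 -2.32 -3.29] p [ 0.53  -0.21   0.358] trk [-0.63  0.2   0.87  2.11  0.99  0.33  0.59] 0.0 0.0
d [-0.88  1.86  0.02] w [-0.76 -1.66 -3.8 ] p [ 0.572 -0.165  0.356] trk [-0.72  0.26  0.95  2.17  1.85  0.14  0.1 ] 0.0 0.0
d [-0.67  2.51 -0.09] w [-1.3  -1.33 -3.89] p [ 0.587 -0.093  0.328] trk [-0.39  0.22  0.47  2.22  2.42  0.19 -0.08] 0.0 0.0
d [-0.57  2.86 -0.09] w [-1.66 -1.   -3.92] p [ 0.567 -0.023  0.28 ] trk [-0.2   0.23  0.18  2.27  2.78  0.14 -0.05] 0.0 0.0
d [-0.5   2.89 -0.01] w [-1.82 -0.66 -3.95] p [0.515 0.021 0.225] trk [-0.14  0.25  0.05  2.32  3.01  0.04  0.11] 0.0 0.0
```

```bash
cat >>p13.py <<'E'
for (im,st),col in(((w1,s1),[(0,8),(172,180)]),((w2,s2),[(18,33)])):
    h=cv2.cvtColor(im["pixels"],cv2.COLOR_RGB2HSV).astype(int)
    m=(sum(((h[...,0]>=a)&(h[...,0]<=b)) for a,b in col)>0)&(h[...,1]>110)&(h[...,2]>45);m=m[200:370,290:354].astype(np.uint8)
    rs=[(np.where(m[:,c])[0].min()+200,np.where(m[:,c])[0].max()+200) for c in range(26,40,2)];print(rs)
    v0=min(r[0] for r in rs);v1=max(r[1] for r in rs);print(v0,v1,off(im,st,v0,v1))
E
python3 p13.py
```

```text
[-0.00122115  0.01504091] [-0.00764596  0.01953725]
[(np.int64(224), np.int64(336)), (np.int64(223), np.int64(336)), (np.int64(223), np.int64(336)), (np.int64(223), np.int64(336)), (np.int64(223), np.int64(336)), (np.int64(224), np.int64(336)), (np.int64(224), np.int64(336))]
223 336 [-0.00168601  0.01612207]
[(np.int64(227), np.int64(340)), (np.int64(227), np.int64(340)), (np.int64(226), np.int64(341)), (np.int64(226), np.int64(341)), (np.int64(226), np.int64(341)), (np.int64(226), np.int64(341)), (np.int64(227), np.int64(341))]
226 341 [-0.00186911  0.01374958]
```

>>> {"name": "drive_tool", "arguments": {
  "plan": [
    {"fingers":-1,"dx":0,"dy":0,"dz":-0.8,"wx":0,"wy":0,"wz":0},
    {"fingers":-1,"dx":0,"dy":0,"dz":-1.8,"wx":0,"wy":0,"wz":0},
    {"fingers":-1,"dx":0,"dy":0,"dz":-2.9,"wx":0,"wy":0,"wz":0},
    {"fingers":-1,"dx":0,"dy":0,"dz":-4,"wx":0,"wy":0,"wz":0},
    {"fingers":-1,"dx":0,"dy":0,"dz":-5,"wx":0,"wy":0,"wz":0}
  ]
}}

```text
clock: 19.5
eef_pos: [0.5205, -0.349, 0.2668]
tool_rot: [3.138, -0.002, 1.534]
contact_force: [1.0, -0.7, -2.1]
width: 0.0274
gripper_force: 49.8
```

>>> {"name": "drive_tool", "arguments": {
  "plan": [
    {"fingers":-1,"dx":0,"dy":-0.3,"dz":-0.1,"wx":0.2,"wy":-0.6,"wz":-0.5},
    {"fingers":-1,"dx":0,"dy":-0.66,"dz":-0.2,"wx":0.4,"wy":-1.2,"wz":-1},
    {"fingers":-1,"dx":0,"dy":-1,"dz":-0.3,"wx":0.6,"wy":-1.8,"wz":-1.5},
    {"fingers":-1,"dx":0,"dy":-1.32,"dz":-0.39,"wx":0.81,"wy":-2.35,"wz":-1.95},
    {"fingers":-1,"dx":0,"dy":-1.32,"dz":-0.39,"wx":0.81,"wy":-2.35,"wz":-1.95}
  ]
}}

```text
clock: 19.92
eef_pos: [0.4805, -0.3442, 0.2761]
tool_rot: [-3.032, 0.231, 1.756]
contact_force: [-0.0, 1.4, -2.7]
width: 0.0269
gripper_force: 50.0
```

>>> {"name": "drive_tool", "arguments": {
  "plan": [
    {"fingers":-1,"dx":0,"dy":0,"dz":-0.2,"wx":0,"wy":-0.6,"wz":-0.65},
    {"fingers":-1,"dx":0,"dy":-0.1,"dz":-0.45,"wx":0,"wy":-1.2,"wz":-1.3},
    {"fingers":-1,"dx":0.1,"dy":-0.1,"dz":-0.7,"wx":-0.1,"wy":-1.8,"wz":-2},
    {"fingers":-1,"dx":0.12,"dy":-0.15,"dz":-0.91,"wx":-0.1,"wy":-2.46,"wz":-2.61},
    {"fingers":-1,"dx":0.12,"dy":-0.15,"dz":-0.91,"wx":-0.1,"wy":-2.46,"wz":-2.61}
  ]
}}

```text
clock: 20.33
eef_pos: [0.4775, -0.3355, 0.3021]
tool_rot: [-2.933, 0.444, 2.084]
contact_force: [-0.8, 0.1, -3.2]
width: 0.027
gripper_force: 50.1
```

>>> {"name": "drive_tool", "arguments": {
  "plan": [
    {"fingers":-1,"dx":0.05,"dy":0.3,"dz":-0.4,"wx":-0.25,"wy":-0.6,"wz":-0.75},
    {"fingers":-1,"dx":0.1,"dy":0.55,"dz":-0.75,"wx":-0.5,"wy":-1.2,"wz":-1.5},
    {"fingers":-1,"dx":0.2,"dy":0.8,"dz":-1.15,"wx":-0.75,"wy":-1.8,"wz":-2.3},
    {"fingers":-1,"dx":0.25,"dy":1.11,"dz":-1.54,"wx":-1,"wy":-2.45,"wz":-3.03},
    {"fingers":-1,"dx":0.25,"dy":1.11,"dz":-1.54,"wx":-1,"wy":-2.45,"wz":-3.03}
  ]
}}

```text
clock: 20.75
eef_pos: [0.5033, -0.2952, 0.3338]
tool_rot: [-2.819, 0.612, 2.515]
contact_force: [-0.1, 1.3, -3.0]
width: 0.0268
gripper_force: 50.1
```

>>> {"name": "drive_tool", "arguments": {
  "plan": [
    {"fingers":-1,"dx":0.1,"dy":0.6,"dz":-0.5,"wx":-0.4,"wy":-0.6,"wz":-0.8},
    {"fingers":-1,"dx":0.2,"dy":1.15,"dz":-1.05,"wx":-0.85,"wy":-1.15,"wz":-1.65},
    {"fingers":-1,"dx":0.25,"dy":1.75,"dz":-1.55,"wx":-1.3,"wy":-1.75,"wz":-2.5},
    {"fingers":-1,"dx":0.34,"dy":2.32,"dz":-2.09,"wx":-1.71,"wy":-2.32,"wz":-3.29},
    {"fingers":-1,"dx":0.34,"dy":2.32,"dz":-2.09,"wx":-1.71,"wy":-2.32,"wz":-3.29}
  ]
}}

```text
clock: 21.17
eef_pos: [0.5297, -0.2079, 0.3585]
tool_rot: [-2.675, 0.706, 3.039]
contact_force: [0.2, 0.6, -2.5]
width: 0.027
gripper_force: 50.1
```

```bash
cat >p15.py <<'E'
import sys
from plan import *
from bench import bot
st=bot.get_state();q1=np.array(st["joint_positions"]);print(st["clock"],q1.round(3),st["eef_pos"],fk(q1)[0],st["width"])
W=np.load("qs2.npy")[int(sys.argv[1]):]
# from the real pose to the remaining way-points, pose errors folded into the first
pa,Ra=np.array(st["eef_pos"]),R.from_euler('xyz',st["tool_rot"]);q=q1
for w in W:
    pb,Rb=fk(w);q,e1,e2=track(q,pb,Rb)
    print("d",(Ra.inv().apply(pb-pa)/.03).round(2),"w",(np.degrees((Ra.inv()*Rb).as_rotvec())/6).round(2),"trk",q.round(2),round(e1,4),round(e2,3));pa,Ra=pb,Rb
E
python3 p15.py 4
```

```text
21.1667 [-0.645  0.199  0.879  2.119  0.996  0.325  0.592] [ 0.52974903 -0.20792119  0.35851474] [ 0.52900723 -0.2073566   0.35830397] 0.027027777391513106
d [-0.89  1.81  0.07] w [-0.71 -1.62 -3.79] trk [-0.72  0.26  0.96  2.17  1.86  0.13  0.09] 0.0 0.0
d [-0.67  2.51 -0.09] w [-1.3  -1.33 -3.89] trk [-0.39  0.22  0.47  2.22  2.42  0.19 -0.08] 0.0 0.0
d [-0.57  2.86 -0.09] w [-1.66 -1.   -3.92] trk [-0.2   0.23  0.18  2.27  2.78  0.14 -0.05] 0.0 0.0
d [-0.5   2.89 -0.01] w [-1.82 -0.66 -3.95] trk [-0.14  0.25  0.05  2.32  3.01  0.04  0.1 ] 0.0 0.0
```

>>> {"name": "drive_tool", "arguments": {
  "plan": [
    {"fingers":-1,"dx":-0.2,"dy":0.45,"dz":0,"wx":-0.2,"wy":-0.4,"wz":-0.95},
    {"fingers":-1,"dx":-0.45,"dy":0.9,"dz":0,"wx":-0.35,"wy":-0.8,"wz":-1.9},
    {"fingers":-1,"dx":-0.67,"dy":1.35,"dz":0.05,"wx":-0.53,"wy":-1.2,"wz":-2.85},
    {"fingers":-1,"dx":-0.89,"dy":1.81,"dz":0.07,"wx":-0.71,"wy":-1.62,"wz":-3.79},
    {"fingers":-1,"dx":-0.89,"dy":1.81,"dz":0.07,"wx":-0.71,"wy":-1.62,"wz":-3.79}
  ]
}}

```text
clock: 21.58
eef_pos: [0.5712, -0.1704, 0.3566]
tool_rot: [-2.411, 0.622, -2.721]
contact_force: [-0.6, -0.1, -2.4]
width: 0.0269
gripper_force: 50.1
```

>>> {"name": "drive_tool", "arguments": {
  "plan": [
    {"fingers":-1,"dx":-0.17,"dy":0.6,"dz":0,"wx":-0.3,"wy":-0.33,"wz":-0.95},
    {"fingers":-1,"dx":-0.33,"dy":1.25,"dz":0,"wx":-0.65,"wy":-0.66,"wz":-1.95},
    {"fingers":-1,"dx":-0.5,"dy":1.9,"dz":-0.05,"wx":-1,"wy":-1,"wz":-2.9},
    {"fingers":-1,"dx":-0.67,"dy":2.51,"dz":-0.09,"wx":-1.3,"wy":-1.33,"wz":-3.89},
    {"fingers":-1,"dx":-0.67,"dy":2.51,"dz":-0.09,"wx":-1.3,"wy":-1.33,"wz":-3.89}
  ]
}}

```text
clock: 22.0
eef_pos: [0.5876, -0.0979, 0.3278]
tool_rot: [-2.325, 0.434, -2.271]
contact_force: [0.0, 0.3, -1.3]
width: 0.0272
gripper_force: 50.1
```

>>> {"name": "drive_tool", "arguments": {
  "plan": [
    {"fingers":-1,"dx":-0.15,"dy":0.7,"dz":0,"wx":-0.4,"wy":-0.25,"wz":-1},
    {"fingers":-1,"dx":-0.3,"dy":1.4,"dz":0,"wx":-0.8,"wy":-0.5,"wz":-1.95},
    {"fingers":-1,"dx":-0.43,"dy":2.1,"dz":-0.05,"wx":-1.25,"wy":-0.75,"wz":-2.95},
    {"fingers":-1,"dx":-0.57,"dy":2.86,"dz":-0.09,"wx":-1.66,"wy":-1,"wz":-3.92},
    {"fingers":-1,"dx":-0.57,"dy":2.86,"dz":-0.09,"wx":-1.66,"wy":-1,"wz":-3.92}
  ]
}}

```text
clock: 22.42
eef_pos: [0.5667, -0.0277, 0.2792]
tool_rot: [-2.38, 0.213, -1.891]
contact_force: [-0.0, 0.4, -1.3]
width: 0.0269
gripper_force: 50.0
```

```bash
cat >p16.py <<'E'
from plan import *
from bench import bot
import sys
st=bot.get_state();q1=np.array(st["joint_positions"]);print(st["clock"],q1.round(3),st["eef_pos"],st["tool_rot"],st["contact_force"].round(1),st["width"])
Rr=R.from_euler('xyz',[-2.52985633,-.0019561,-1.51057269]);pref=np.array([.58084523,.0250224,.13043747]);ax=Rr.apply([0,0,-1])
d=Rr.inv().apply(np.array(st["eef_pos"])-pref);print("in port frame (mm)",(d*1000).round(1))
q=q1
for h in map(float,sys.argv[1:]):
    steps(pref+ax*h,Rr);q,*e=track(q,pref+ax*h,Rr);print(h,q.round(2),e)
E
python3 p16.py .115 .09 .0
```

```text
22.4167 [-0.198  0.231  0.189  2.264  2.76   0.14  -0.039] [ 0.56672419 -0.02771383  0.27916323] [-2.37991738  0.21315461 -1.89148663] [-0.   0.4 -1.3] 0.026937116739048684
in port frame (mm) [  52.1  -71.2 -131.6]
d [-0.6   2.93 -0.05] w [-1.79 -0.73 -4.1 ]
0.115 [-0.14  0.25  0.05  2.32  2.99  0.04  0.12] [np.float64(1.8328303907957672e-08), 1.326717712616948e-08]
d [-0.62  3.1   0.77] w [-1.79 -0.73 -4.1 ]
0.09 [-0.11  0.32  0.02  2.31  3.    0.1   0.11] [np.float64(2.8044575022221834e-10), 2.0391645644455762e-10]
d [-0.73  3.69  3.71] w [-1.79 -0.73 -4.1 ]
0.0 [-0.07  0.53 -0.03  2.26  3.02  0.26  0.1 ] [np.float64(5.123347245395597e-10), 3.035834222636532e-10]
```

>>> {"name": "drive_tool", "arguments": {
  "plan": [
    {"fingers":-1,"dx":-0.15,"dy":0.7,"dz":0,"wx":-0.45,"wy":-0.18,"wz":-1},
    {"fingers":-1,"dx":-0.3,"dy":1.4,"dz":0,"wx":-0.9,"wy":-0.36,"wz":-2},
    {"fingers":-1,"dx":-0.45,"dy":2.1,"dz":0,"wx":-1.35,"wy":-0.55,"wz":-3.1},
    {"fingers":-1,"dx":-0.6,"dy":2.93,"dz":-0.05,"wx":-1.79,"wy":-0.73,"wz":-4.1},
    {"fingers":-1,"dx":-0.6,"dy":2.93,"dz":-0.05,"wx":-1.79,"wy":-0.73,"wz":-4.1}
  ]
}}

```text
clock: 22.83
eef_pos: [0.5142, 0.0213, 0.2246]
tool_rot: [-2.53, -0.003, -1.511]
contact_force: [-0.2, 0.4, -2.2]
width: 0.0269
gripper_force: 50.0
```

>>> {"name": "drive_tool", "arguments": {
  "plan": [
    {"fingers":-1,"dx":0,"dy":0,"dz":0,"wx":0,"wy":0,"wz":0},
    {"fingers":-1,"dx":0,"dy":0,"dz":0,"wx":0,"wy":0,"wz":0},
    {"fingers":-1,"dx":0,"dy":0,"dz":0,"wx":0,"wy":0,"wz":0},
    {"fingers":-1,"dx":0,"dy":0,"dz":0,"wx":0,"wy":0,"wz":0},
    {"fingers":-1,"dx":0,"dy":0,"dz":0,"wx":0,"wy":0,"wz":0}
  ]
}}

```text
clock: 23.25
eef_pos: [0.5156, 0.0215, 0.2267]
tool_rot: [-2.525, -0.004, -1.509]
contact_force: [0.4, -0.2, -1.5]
width: 0.0267
gripper_force: 50.0
```

```bash
python3 p16.py .115 .088 .0
```

```text
23.25 [-0.141  0.25   0.056  2.318  3.     0.043  0.115] [0.51561834 0.02149593 0.22668443] [-2.52466671 -0.00361826 -1.50876528] [ 0.4 -0.2 -1.5] 0.026699490028583784
in port frame (mm) [  -0.2   -1.8 -116.3]
d [0.01 0.06 0.04] w [-0.05 -0.    0.02]
0.115 [-0.14  0.25  0.05  2.32  3.    0.04  0.11] [np.float64(7.019260764319467e-11), 5.0874170192948755e-11]
d [0.01 0.06 0.94] w [-0.05 -0.    0.02]
0.088 [-0.11  0.32  0.02  2.31  3.01  0.1   0.11] [np.float64(3.1532540216293944e-10), 2.2934087771324702e-10]
d [0.01 0.08 3.88] w [-0.05 -0.    0.02]
0.0 [-0.07  0.53 -0.02  2.26  3.02  0.26  0.1 ] [np.float64(4.812642792289206e-10), 2.835691211210408e-10]
```

>>> {"name": "drive_tool", "arguments": {
  "plan": [
    {"fingers":-1,"dx":0.01,"dy":0.06,"dz":0.3,"wx":-0.05,"wy":0,"wz":0.02},
    {"fingers":-1,"dx":0.01,"dy":0.06,"dz":0.6,"wx":-0.05,"wy":0,"wz":0.02},
    {"fingers":-1,"dx":0.01,"dy":0.06,"dz":0.9,"wx":-0.05,"wy":0,"wz":0.02},
    {"fingers":-1,"dx":0.01,"dy":0.06,"dz":0.9,"wx":-0.05,"wy":0,"wz":0.02},
    {"fingers":-1,"dx":0.01,"dy":0.06,"dz":0.9,"wx":-0.05,"wy":0,"wz":0.02}
  ]
}}

```text
clock: 23.67
eef_pos: [0.5291, 0.0224, 0.2018]
tool_rot: [-2.534, -0.003, -1.509]
contact_force: [0.0, -1.3, -2.7]
width: 0.0269
gripper_force: 50.0
```

```bash
python3 p16.py .075 .03
```

```text
23.6667 [-0.11   0.319  0.02   2.314  3.006  0.1    0.109] [0.52909045 0.0224012  0.20182608] [-2.53362347 -0.00268567 -1.50880792] [ 0.  -1.3 -2.7] 0.02689533238569632
in port frame (mm) [ -0.4   1.4 -88.2]
d [ 0.01 -0.05  0.44] w [0.04 0.   0.02]
0.075 [-0.1   0.35  0.01  2.31  3.01  0.13  0.11] [np.float64(1.521767832642771e-11), 1.1091641771627652e-11]
d [ 0.01 -0.05  1.94] w [0.04 0.   0.02]
0.03 [-0.08  0.46 -0.02  2.28  3.02  0.22  0.1 ] [np.float64(1.745604606815515e-10), 1.1357926208197789e-10]
```

>>> {"name": "drive_tool", "arguments": {
  "plan": [
    {"fingers":-1,"dx":0.01,"dy":-0.02,"dz":0.2,"wx":0.02,"wy":0,"wz":0.02},
    {"fingers":-1,"dx":0.01,"dy":-0.02,"dz":0.35,"wx":0.02,"wy":0,"wz":0.02},
    {"fingers":-1,"dx":0.01,"dy":-0.02,"dz":0.5,"wx":0.02,"wy":0,"wz":0.02},
    {"fingers":-1,"dx":0.01,"dy":-0.02,"dz":0.65,"wx":0.02,"wy":0,"wz":0.02},
    {"fingers":-1,"dx":0.01,"dy":-0.02,"dz":0.8,"wx":0.02,"wy":0,"wz":0.02}
  ]
}}

```text
clock: 24.08
eef_pos: [0.5436, 0.0231, 0.1833]
tool_rot: [-2.529, -0.002, -1.51]
contact_force: [0.6, 0.2, -1.9]
width: 0.0269
gripper_force: 50.0
```

```bash
python3 p16.py .05 .0
```

```text
24.0833 [-9.200e-02  3.770e-01 -1.000e-03  2.305e+00  3.012e+00  1.530e-01
  1.030e-01] [0.54360112 0.02308226 0.18333197] [-2.52939986e+00 -1.55012434e-03 -1.51020734e+00] [ 0.6  0.2 -1.9] 0.026878365197099144
in port frame (mm) [ -0.2   0.2 -64.7]
d [ 0.01 -0.    0.49] w [-0.    0.01  0.  ]
0.05 [-0.09  0.41 -0.01  2.3   3.01  0.18  0.1 ] [np.float64(1.3136751904450041e-11), 8.826832391398627e-12]
d [ 0.01 -0.    2.16] w [-0.    0.01  0.  ]
0.0 [-0.07  0.53 -0.02  2.26  3.02  0.26  0.1 ] [np.float64(1.436733977278066e-10), 8.269251682621262e-11]
```

>>> {"name": "drive_tool", "arguments": {
  "plan": [
    {"fingers":-1,"dx":0.01,"dy":0,"dz":0.35,"wx":0,"wy":0,"wz":0},
    {"fingers":-1,"dx":0.01,"dy":0,"dz":0.7,"wx":0,"wy":0,"wz":0},
    {"fingers":-1,"dx":0.01,"dy":0,"dz":1.05,"wx":0,"wy":0,"wz":0},
    {"fingers":-1,"dx":0.01,"dy":0,"dz":1.4,"wx":0,"wy":0,"wz":0},
    {"fingers":-1,"dx":0.01,"dy":0,"dz":1.75,"wx":0,"wy":0,"wz":0}
  ]
}}

```text
clock: 24.5
eef_pos: [0.574, 0.0245, 0.1399]
tool_rot: [-2.529, -0.002, -1.51]
contact_force: [-0.3, -0.6, -0.8]
width: 0.0267
gripper_force: 50.0
```

```bash
python3 p16.py .0
```

```text
24.5 [-0.072  0.502 -0.023  2.272  3.023  0.247  0.096] [0.5740475  0.02452257 0.13988585] [-2.52944025e+00 -1.56526650e-03 -1.51025635e+00] [-0.3 -0.6 -0.8] 0.026681220180597466
in port frame (mm) [  0.1   0.2 -11.6]
d [-0.   -0.    0.39] w [-0.  0.  0.]
0.0 [-0.07  0.53 -0.02  2.26  3.02  0.26  0.1 ] [np.float64(4.17789288789911e-12), 2.1542678577452284e-12]
```

>>> {"name": "drive_tool", "arguments": {
  "plan": [
    {"fingers":-1,"dx":0,"dy":0,"dz":0.15,"wx":0,"wy":0,"wz":0},
    {"fingers":-1,"dx":0,"dy":0,"dz":0.3,"wx":0,"wy":0,"wz":0},
    {"fingers":-1,"dx":0,"dy":0,"dz":0.4,"wx":0,"wy":0,"wz":0},
    {"fingers":-1,"dx":0,"dy":0,"dz":0.5,"wx":0,"wy":0,"wz":0},
    {"fingers":-1,"dx":0,"dy":0,"dz":0.55,"wx":0,"wy":0,"wz":0}
  ]
}}

```text
clock: 24.92
eef_pos: [0.582, 0.025, 0.1284]
tool_rot: [-2.528, -0.002, -1.51]
contact_force: [-17.9, -0.6, 24.9]
width: 0.0271
gripper_force: 52.9
```

```bash
python3 p16.py .0
```

```text
24.9167 [-0.069  0.535 -0.027  2.262  3.025  0.271  0.095] [0.58198656 0.02504377 0.12837695] [-2.52815570e+00 -1.57164156e-03 -1.51008748e+00] [-17.9  -0.6  24.9] 0.02710044482364674
in port frame (mm) [0.  0.2 2.3]
d [-0.   -0.01 -0.08] w [-0.02  0.01  0.  ]
0.0 [-0.07  0.53 -0.02  2.26  3.02  0.26  0.1 ] [np.float64(4.343335947653199e-12), 2.8254569372161783e-12]
```

>>> {"name": "drive_tool", "arguments": {
  "plan": [
    {"fingers":-1,"dx":0,"dy":0,"dz":-0.1,"wx":0,"wy":0,"wz":0},
    {"fingers":0,"dx":0,"dy":0,"dz":-0.1,"wx":0,"wy":0,"wz":0},
    {"fingers":0.5,"dx":0,"dy":0,"dz":-0.1,"wx":0,"wy":0,"wz":0},
    {"fingers":1,"dx":0,"dy":0,"dz":-0.1,"wx":0,"wy":0,"wz":0},
    {"fingers":1,"dx":0,"dy":0,"dz":-0.1,"wx":0,"wy":0,"wz":0}
  ]
}}

```text
clock: 25.33
eef_pos: [0.5817, 0.025, 0.13]
tool_rot: [-2.528, -0.002, -1.51]
contact_force: [0.4, 0.9, 0.5]
width: 0.0736
gripper_force: 0.0
```

>>> {"name": "drive_tool", "arguments": {
  "plan": [
    {"fingers":1,"dx":0,"dy":0,"dz":0,"wx":0,"wy":0,"wz":0},
    {"fingers":1,"dx":0,"dy":0,"dz":0,"wx":0,"wy":0,"wz":0},
    {"fingers":1,"dx":0,"dy":0,"dz":0,"wx":0,"wy":0,"wz":0},
    {"fingers":1,"dx":0,"dy":0,"dz":-0.4,"wx":0,"wy":0,"wz":0},
    {"fingers":1,"dx":0,"dy":0,"dz":-0.8,"wx":0,"wy":0,"wz":0}
  ]
}}

```text
clock: 25.75
eef_pos: [0.5672, 0.0241, 0.1489]
tool_rot: [-2.531, -0.002, -1.51]
contact_force: [1.4, 0.5, 0.1]
width: 0.0855
gripper_force: 0.0
```

>>> {"name": "drive_tool", "arguments": {
  "plan": [
    {"fingers":1,"dx":0,"dy":0,"dz":-0.6,"wx":0,"wy":0,"wz":0},
    {"fingers":1,"dx":0,"dy":0,"dz":-1.2,"wx":0,"wy":0,"wz":0},
    {"fingers":1,"dx":0,"dy":0,"dz":-1.8,"wx":0,"wy":0,"wz":0},
    {"fingers":1,"dx":0,"dy":0,"dz":-2.4,"wx":0,"wy":0,"wz":0},
    {"fingers":1,"dx":0,"dy":0,"dz":-2.4,"wx":0,"wy":0,"wz":0}
  ]
}}

```text
clock: 26.17
eef_pos: [0.5254, 0.0216, 0.2105]
tool_rot: [-2.526, -0.001, -1.51]
contact_force: [0.1, 0.2, 0.3]
width: 0.0856
gripper_force: 0.0
```

```bash
cat >p17.py <<'E'
from plan import *
from bench import bot
import pickle
S,T=bot.get_image("scene"),bot.get_image("top");w=bot.get_image("wrist");st=bot.get_state();print(st["clock"],st["joint_positions"].round(3),st["eef_pos"],st["width"])
pickle.dump((S,T,w),open("fin.pkl","wb"))
r,sr=blob(w,'yel',(230,120,420,280),s=120,v=120);a,sa=cap(w,'yel',(230,120,420,280));print("wrist yel",r,sr,a,sa)
# expected: cap on same port
c=np.array([.5735,.0232,.1405]);print("exp",proj(w,c),proj(w,c+.025*axis(PSI)))
d=pickle.load(open("im0.pkl","rb"))
for nm,cc,bs,bt in(("fresh",'yel',(325,180,346,216),(298,178,322,206)),):
    print(cap(S,cc,bs),cap(T,cc,bt),"red before",cap(d["scene"],'red',(325,180,345,216)),cap(d["top"],'red',(298,178,322,210)))
print("ball",blob(S,'blu',(255,160,300,200))[0],blob(T,'blu',(360,190,390,215))[0])
# valve base orientation: dark-grey block outline in first top image
g=cv2.cvtColor(d["top"]["pixels"],cv2.COLOR_RGB2HSV)[175:216,348:386].astype(int)
m=((g[...,2]<150)&(g[...,1]<70)).astype(np.uint8)
n,l,s,cn=cv2.connectedComponentsWithStats(m);k=1+np.argmax(s[1:,4]);rr=cv2.minAreaRect(np.argwhere(l==k)[:,::-1].astype(np.float32));print("base",rr,s[k]);bx=cv2.boxPoints(rr)+[348,175]
for q in bx:print(plane(d["top"],*q,.025).round(4))
E
python3 p17.py
```

```text
26.3167 [-0.111  0.303  0.023  2.315  3.004  0.09   0.11 ] [0.52641369 0.02179242 0.20813138] 0.08518422546232336
wrist yel [323.76773188 213.43180047] [ 303  195   42   39 1283] [323.5 204.5] [57. 41.]
exp (np.float64(324.6848592679286), np.float64(200.2756887918654)) (np.float64(324.8809939109789), np.float64(213.0862193097067))
(array([338.5, 197.5]), array([23., 13.])) (array([312.40384674, 191.51922989]), array([13.7,  3.3])) red before (array([337.5, 197.5]), array([23., 13.])) (array([310. , 192.5]), array([15., 10.]))
ball [272.44230769 181.21153846] [373.60416667 202.60416667]
base ((18.5, 20.0), (40.0, 37.0), 90.0) [   0    0   38   41 1470]
[ 0.6424 -0.0933  0.025 ]
[ 0.6415 -0.2093  0.025 ]
[ 0.5156 -0.2062  0.025 ]
[ 0.5164 -0.0915  0.025 ]
```

```bash
cat >p18.py <<'E'
from plan import *
from bench import bot
import pickle
d=pickle.load(open("im0.pkl","rb"));T=d["top"]
f=lambda x,y:plane(T,250+x/3,150+y/3,.025)
a,b=f(346,101.5),f(360,165);dr=(a-b)/np.linalg.norm(a-b);print("base",(a+b)/2,np.linalg.norm(a-b),dr,np.degrees(np.arctan2(dr[1],dr[0])))
ball=np.array([.5468,-.1638,.0942]);cen=(a+b)/2;v=cen-ball;print("lean dir",np.degrees(np.arctan2(v[1],v[0])),np.linalg.norm(v[:2]))
S=d["scene"];P=[plane(S,240+x/3,160+y/3,.025) for x,y in((65,160),(122,172))];print(P)
q=np.array(bot.get_state()["joint_positions"]);Rc=fk(q)[1]
yaw=np.radians(12);u=np.array([np.cos(yaw),np.sin(yaw),0])
for t in(35,25,45):
  Rg=Rtool(yaw,np.radians(t))*R.from_euler('z',np.pi);qq=q
  for P in(ball-u*.07+[0,0,.13],ball-u*.07+[0,0,-.008],ball+u*.05+[0,0,-.008]):
    qq,*e=track(qq,P,Rg,20);print(t,P.round(3),qq.round(2),np.round(e,3))
E
python3 p18.py
```

```text
base [ 0.5805212  -0.15373922  0.025     ] 0.06805320333756375 [0.98089337 0.19454615 0.        ] 11.218212439117497
lean dir 16.61255898410272 0.035190037414708476
[array([ 0.60079181, -0.17384251,  0.025     ]), array([ 0.59326016, -0.12343015,  0.025     ])]
35 [ 0.478 -0.178  0.224] [ 1.33  0.46 -1.06  2.22  3.48  0.01  0.31] [0.056 0.183]
35 [ 0.478 -0.178  0.086] [ 0.92  0.67 -0.54  2.36  3.45  0.29  0.45] [0. 0.]
35 [ 0.596 -0.153  0.086] [ 0.69  0.71 -0.47  2.12  3.34  0.16  0.41] [0. 0.]
25 [ 0.478 -0.178  0.224] [ 1.29  0.38 -1.04  2.11  3.38  0.01  0.35] [0.143 0.469]
25 [ 0.478 -0.178  0.086] [ 0.79  0.61 -0.46  2.26  3.41  0.03  0.4 ] [0. 0.]
25 [ 0.596 -0.153  0.086] [ 0.58  0.67 -0.39  2.01  3.34  0.01  0.33] [0.038 0.123]
45 [ 0.478 -0.178  0.224] [ 1.36  0.51 -1.03  2.32  3.82  0.11  0.05] [0. 0.]
45 [ 0.478 -0.178  0.086] [ 0.95  0.75 -0.48  2.42  3.63  0.59  0.4 ] [0.02  0.031]
45 [ 0.596 -0.153  0.086] [ 0.75  0.77 -0.48  2.22  3.49  0.45  0.34] [0. 0.]
```

```bash
cat >p19.py <<'E'
from plan import *
from bench import bot
ball=np.array([.5468,-.1638,.0942]);st=bot.get_state();q=np.array(st["joint_positions"])
yaw=np.radians(12);u=np.array([np.cos(yaw),np.sin(yaw),0])
Rg=Rtool(yaw,np.radians(40))*R.from_euler('z',np.pi)
pa,Ra=np.array(st["eef_pos"]),R.from_euler('xyz',st["tool_rot"])
A=ball-u*.06+[0,0,.066]
for P,n in((A,2),(ball-u*.06+[0,0,-.006],1),(ball-u*.02+[0,0,-.006],1),(ball+u*.06+[0,0,-.006],1)):
    rv=(Ra.inv()*Rg).as_rotvec();p0,R0=pa,Ra
    for k in range(n):
        Rk=R0*R.from_rotvec(rv*k/n);Rn=R0*R.from_rotvec(rv*(k+1)/n);pn=p0+(P-p0)*(k+1)/n
        q,*e=track(q,pn,Rn,10)
        print("d",(Rk.inv().apply(P-p0)/n/.03).round(2),"w",(np.degrees(rv)/n/6).round(2),pn.round(3),q.round(2),np.round(e,3))
    pa,Ra=P,Rg
E
python3 p19.py
```

```text
d [3.26 1.15 0.18] w [ 0.41 -0.44 -0.56] [ 0.507 -0.077  0.184] [ 0.57  0.39 -0.44  2.37  3.38  0.22  0.1 ] [0. 0.]
d [ 3.19  1.34 -0.02] w [ 0.41 -0.44 -0.56] [ 0.488 -0.176  0.16 ] [ 1.06  0.55 -0.69  2.33  3.73  0.21  0.13] [0. 0.]
d [-0.    1.54  1.84] w [0. 0. 0.] [ 0.488 -0.176  0.088] [ 0.87  0.69 -0.44  2.39  3.64  0.45  0.29] [0. 0.]
d [ 0.   -1.02  0.86] w [0. 0. 0.] [ 0.527 -0.168  0.088] [ 0.8   0.7  -0.44  2.32  3.6   0.4   0.27] [0. 0.]
d [-0.   -2.04  1.71] w [0. 0. 0.] [ 0.605 -0.151  0.088] [ 0.68  0.73 -0.43  2.16  3.53  0.3   0.24] [0. 0.]
```

>>> {"name": "drive_tool", "arguments": {
  "plan": [
    {"fingers":-1,"dx":0.8,"dy":0.25,"dz":0,"wx":0.1,"wy":-0.1,"wz":-0.14},
    {"fingers":-1,"dx":1.6,"dy":0.55,"dz":0.1,"wx":0.2,"wy":-0.22,"wz":-0.28},
    {"fingers":-1,"dx":2.4,"dy":0.85,"dz":0.1,"wx":0.3,"wy":-0.33,"wz":-0.42},
    {"fingers":-1,"dx":3.26,"dy":1.15,"dz":0.18,"wx":0.41,"wy":-0.44,"wz":-0.56},
    {"fingers":-1,"dx":3.26,"dy":1.15,"dz":0.18,"wx":0.41,"wy":-0.44,"wz":-0.56}
  ]
}}

```text
clock: 26.73
eef_pos: [0.5051, -0.085, 0.1813]
tool_rot: [-2.491, 0.004, -1.449]
contact_force: [-0.5, -0.4, 0.4]
width: 0.0257
gripper_force: 0.0
```

>>> {"name": "drive_tool", "arguments": {
  "plan": [
    {"fingers":-1,"dx":0.8,"dy":0.35,"dz":0,"wx":0.1,"wy":-0.1,"wz":-0.14},
    {"fingers":-1,"dx":1.6,"dy":0.7,"dz":0,"wx":0.2,"wy":-0.22,"wz":-0.28},
    {"fingers":-1,"dx":2.4,"dy":1,"dz":0,"wx":0.3,"wy":-0.33,"wz":-0.42},
    {"fingers":-1,"dx":3.19,"dy":1.34,"dz":0,"wx":0.41,"wy":-0.44,"wz":-0.56},
    {"fingers":-1,"dx":3.19,"dy":1.34,"dz":0,"wx":0.41,"wy":-0.44,"wz":-0.56}
  ]
}}

```text
clock: 27.15
eef_pos: [0.486, -0.1858, 0.1562]
tool_rot: [-2.447, 0.005, -1.378]
contact_force: [-0.8, 0.5, -0.1]
width: -0.0002
gripper_force: 0.0
```

```bash
python3 p19.py; python3 -c "
from bench import bot
s=bot.get_state();print(s['clock'],s['eef_pos'],s['joint_positions'].round(2))"
```

```text
d [-0.15 -0.09 -0.01] w [ 0.02 -0.03 -0.08] [ 0.487 -0.181  0.158] [ 1.07  0.55 -0.69  2.33  3.72  0.2   0.15] [0. 0.]
d [-0.15 -0.09 -0.01] w [ 0.02 -0.03 -0.08] [ 0.488 -0.176  0.16 ] [ 1.06  0.55 -0.7   2.33  3.72  0.2   0.15] [0. 0.]
d [-0.    1.54  1.84] w [0. 0. 0.] [ 0.488 -0.176  0.088] [ 0.88  0.69 -0.45  2.39  3.63  0.44  0.3 ] [0. 0.]
d [ 0.   -1.02  0.86] w [0. 0. 0.] [ 0.527 -0.168  0.088] [ 0.81  0.7  -0.45  2.32  3.59  0.4   0.28] [0. 0.]
d [-0.   -2.04  1.71] w [0. 0. 0.] [ 0.605 -0.151  0.088] [ 0.68  0.73 -0.44  2.16  3.52  0.3   0.25] [0. 0.]
27.15 [ 0.48595634 -0.18583797  0.15616713] [ 1.08  0.56 -0.69  2.33  3.72  0.2   0.15]
```

Descend, then push in two steps.

>>> {"name": "drive_tool", "arguments": {
  "plan": [
    {"fingers":-1,"dx":-0.2,"dy":0.4,"dz":0.5,"wx":0,"wy":0,"wz":-0.15},
    {"fingers":-1,"dx":-0.3,"dy":0.8,"dz":0.9,"wx":0,"wy":0,"wz":-0.15},
    {"fingers":-1,"dx":-0.3,"dy":1.1,"dz":1.4,"wx":0,"wy":0,"wz":-0.15},
    {"fingers":-1,"dx":-0.3,"dy":1.38,"dz":1.82,"wx":0,"wy":0,"wz":-0.15},
    {"fingers":-1,"dx":-0.3,"dy":1.38,"dz":1.82,"wx":0,"wy":0,"wz":-0.15}
  ]
}}

```text
clock: 27.57
eef_pos: [0.4893, -0.1662, 0.0878]
tool_rot: [-2.448, -0.006, -1.349]
contact_force: [0.9, 0.1, 1.0]
width: -0.0
gripper_force: 0.0
```

>>> {"name": "drive_tool", "arguments": {
  "plan": [
    {"fingers":-1,"dx":0,"dy":-0.3,"dz":0.25,"wx":0,"wy":0,"wz":0},
    {"fingers":-1,"dx":0,"dy":-0.6,"dz":0.5,"wx":0,"wy":0,"wz":0},
    {"fingers":-1,"dx":0,"dy":-0.9,"dz":0.75,"wx":0,"wy":0,"wz":0},
    {"fingers":-1,"dx":0,"dy":-1.2,"dz":1,"wx":0,"wy":0,"wz":0},
    {"fingers":-1,"dx":0,"dy":-1.5,"dz":1.26,"wx":0,"wy":0,"wz":0}
  ]
}}

```text
clock: 27.98
eef_pos: [0.5484, -0.1537, 0.092]
tool_rot: [-2.443, -0.011, -1.349]
contact_force: [-0.9, -0.3, 0.2]
width: -0.0
gripper_force: 0.6
```

```bash
cat >p20.py <<'E'
from h import *
from bench import bot
st=bot.get_state();print(st["clock"],st["eef_pos"],st["tool_rot"],st["contact_force"].round(1))
S,T=bot.get_image("scene"),bot.get_image("top");s,t=None,None
for im,b in((S,(230,160,300,225)),(T,(355,170,390,215))):
    try:print(blob(im,'blu',b))
    except Exception as e:print(e)
u=np.array([np.cos(.21),np.sin(.21),0]);ball=np.array([.5468,-.1638,.0942])
for a in(0,.4,.7,.85,1.0):
    P=ball+u*.08*(np.sin(.5)+np.sin(a-.5));P[2]=.022+.08*np.cos(a-.5)+.002;print(a,np.round(proj(S,P),1),np.round(proj(T,P),1),P.round(3))
E
python3 p20.py
```

```text
27.9833 [ 0.54844011 -0.15371668  0.09201953] [-2.44263669 -0.01083503 -1.34873177] [-0.9 -0.3  0.2]
(array([270.26984127, 184.66666667]), array([266, 181,   9,   9,  63]))
(array([371.83673469, 194.7755102 ]), array([368, 191,   8,   8,  49]))
0 [272.8 181.3] [373.7 202.5] [ 0.547 -0.164  0.094]
0.4 [268.9 187.2] [371.7 192.1] [ 0.577 -0.157  0.104]
0.7 [266.  194.5] [369.8 184.4] [ 0.6   -0.152  0.102]
0.85 [264.7 198.9] [368.8 180.8] [ 0.611 -0.15   0.099]
1.0 [263.6 203.6] [367.8 177.5] [ 0.622 -0.148  0.094]
```

>>> {"name": "drive_tool", "arguments": {
  "plan": [
    {"fingers":-1,"dx":0,"dy":-0.25,"dz":0.25,"wx":0,"wy":0,"wz":0},
    {"fingers":-1,"dx":0,"dy":-0.5,"dz":0.5,"wx":0,"wy":0,"wz":0},
    {"fingers":-1,"dx":0,"dy":-0.75,"dz":0.75,"wx":0,"wy":0,"wz":0},
    {"fingers":-1,"dx":0,"dy":-1,"dz":1,"wx":0,"wy":0,"wz":0},
    {"fingers":-1,"dx":0,"dy":-1.2,"dz":1.2,"wx":0,"wy":0,"wz":0}
  ]
}}

```text
clock: 28.5
eef_pos: [0.5977, -0.1425, 0.0864]
tool_rot: [-2.444, -0.01, -1.349]
contact_force: [-0.0, -0.8, -0.8]
width: -0.0
gripper_force: 0.8
```

```bash
python3 p20.py
```

```text
28.5 [ 0.59772441 -0.14253213  0.08642037] [-2.44371597 -0.00983379 -1.34865559] [-0.  -0.8 -0.8]
(array([264.82608696, 201.        ]), array([261, 197,   9,   9,  69]))
(array([367.58695652, 179.30434783]), array([364, 176,   8,   8,  46]))
0 [272.8 181.3] [373.7 202.5] [ 0.547 -0.164  0.094]
0.4 [268.9 187.2] [371.7 192.1] [ 0.577 -0.157  0.104]
0.7 [266.  194.5] [369.8 184.4] [ 0.6   -0.152  0.102]
0.85 [264.7 198.9] [368.8 180.8] [ 0.611 -0.15   0.099]
1.0 [263.6 203.6] [367.8 177.5] [ 0.622 -0.148  0.094]
```

>>> {"name": "drive_tool", "arguments": {
  "plan": [
    {"fingers":-1,"dx":0,"dy":-0.1,"dz":0.08,"wx":0,"wy":0,"wz":0},
    {"fingers":-1,"dx":0,"dy":-0.18,"dz":0.15,"wx":0,"wy":0,"wz":0},
    {"fingers":-1,"dx":0,"dy":-0.18,"dz":0.15,"wx":0,"wy":0,"wz":0},
    {"fingers":-1,"dx":0,"dy":-0.18,"dz":0.15,"wx":0,"wy":0,"wz":0},
    {"fingers":-1,"dx":0,"dy":-0.18,"dz":0.15,"wx":0,"wy":0,"wz":0}
  ]
}}

```text
clock: 29.02
eef_pos: [0.6029, -0.1416, 0.0865]
tool_rot: [-2.444, -0.01, -1.349]
contact_force: [-1.7, 0.2, -0.7]
width: 0.0004
gripper_force: 0.5
```

>>> {"name": "drive_tool", "arguments": {
  "plan": [
    {"fingers":-1,"dx":0,"dy":0.3,"dz":-0.3,"wx":0,"wy":0,"wz":0},
    {"fingers":-1,"dx":0,"dy":0.7,"dz":-0.7,"wx":0,"wy":0,"wz":0},
    {"fingers":-1,"dx":0,"dy":0.9,"dz":-1.4,"wx":0,"wy":0,"wz":0},
    {"fingers":-1,"dx":0,"dy":0.9,"dz":-2.2,"wx":0,"wy":0,"wz":0},
    {"fingers":-1,"dx":0,"dy":0.9,"dz":-2.6,"wx":0,"wy":0,"wz":0}
  ]
}}

```text
clock: 29.43
eef_pos: [0.533, -0.1573, 0.1303]
tool_rot: [-2.443, -0.011, -1.35]
contact_force: [-0.2, 0.6, 0.0]
width: -0.0002
gripper_force: 0.0
```

>>> {"name": "drive_tool", "arguments": {
  "plan": [
    {"fingers":-1,"dx":0,"dy":0,"dz":0,"wx":0,"wy":0,"wz":0},
    {"fingers":-1,"dx":0,"dy":0,"dz":0,"wx":0,"wy":0,"wz":0},
    {"fingers":-1,"dx":0,"dy":0,"dz":0,"wx":0,"wy":0,"wz":0},
    {"fingers":-1,"dx":0,"dy":0,"dz":0,"wx":0,"wy":0,"wz":0},
    {"fingers":-1,"dx":0,"dy":0,"dz":0,"wx":0,"wy":0,"wz":0}
  ]
}}

```text
clock: 29.85
eef_pos: [0.5347, -0.1561, 0.1286]
tool_rot: [-2.444, -0.009, -1.348]
contact_force: [0.1, 0.0, 0.1]
width: 0.0001
gripper_force: 0.0
```

```bash
python3 p20.py; python3 - <<'E'
from h import *
from bench import bot
S=bot.get_image("scene")
print("fresh",cap(S,'yel',(325,180,346,216)),"green",cap(S,'grn',(375,190,405,228)),"black",dark(S,(228,135,250,170),50)[0],"spent in cup",blob(S,'red',(485,190,540,250)))
E
```

```text
29.85 [ 0.53473789 -0.15613882  0.12862651] [-2.4435315  -0.00948727 -1.348217  ] [0.1 0.  0.1]
(array([264.07352941, 203.67647059]), array([260, 200,  10,   9,  68]))
(array([367.18604651, 178.1627907 ]), array([364, 175,   7,   8,  43]))
0 [272.8 181.3] [373.7 202.5] [ 0.547 -0.164  0.094]
0.4 [268.9 187.2] [371.7 192.1] [ 0.577 -0.157  0.104]
0.7 [266.  194.5] [369.8 184.4] [ 0.6   -0.152  0.102]
0.85 [264.7 198.9] [368.8 180.8] [ 0.611 -0.15   0.099]
1.0 [263.6 203.6] [367.8 177.5] [ 0.622 -0.148  0.094]
fresh (array([338.5, 197.5]), array([23., 13.])) green (array([389.8235302 , 211.70588303]), array([11.6, 23.8])) black [238.05797101 152.94202899] spent in cup (array([510.71612903, 235.16774194]), array([504, 226,  16,  17, 155]))
```

The lever is at about 1.0 rad, the green and black caps have not moved, the fresh electrode is home, the spent one is in the cup, and the arm is clear. I'll hand it in.

```bash
python3 -c "
from bench import bot
print(bot.job_done())"
```

```text
the job is handed in; nothing more can be done
None
```

I handed the job in at about 30 s of the 72 s: the spent electrode is in the scrap cup, the fresh one is fully home in its port, and the gas lever was then pushed to about 1.0 rad (ON); the hand-in returned no verdict. In the last camera check the green and black caps had not moved; I did not re-measure the screwdriver, jar, tape or board.

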